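# Rack the loaded parts tray

## Robot

A 6-joint arm with a two-finger parallel gripper is mounted at the origin on a cart in front of the work surface, level with it; the furniture and walls round the work are solid. World frame = base frame: x ahead of the robot, y to its left, z up, the work surface at z = 0. Lengths are in m, angles in rad, forces in N, time in s.
With the tool pointing down it reaches from about 0.325 to 0.9 m from the base axis. Payload 6.1 kg.
Tool frame: the origin (TCP) lies at the very end of the fingers, on their centre line; the grasp point (between the pads) lies 19 mm behind it; z points along the fingers, y is the direction in which the jaws open and shut (so a half turn about z gives the same grasp; the last joint's range is limited). The gripper opens to 85 mm and grips with 20 to 120 N. Pads are 22 mm wide; open, the fingers measure 114 mm over their backs; the gripper's body (76 mm by 85 mm) begins 54 mm behind the grasp point. The pads swing forward as they close: fully open they stand 13 mm farther back than shut.
Start: joints at [1.076, 0.22, 1.526, -0, 1.395, -0.126], TCP at [0.225, 0.583, 0.231] pointing down, gripper open.
Joint ranges: [-2.98, 2.98], [-0.91, 2.08], [0.09, 2.57], [-1.24, 4.39], [0.2, 2.65], [-2.68, 2.68]. Speed limits (rad/s): [2.57, 2.57, 3.01, 3.14, 3.14, 3.14].

## Interface

Orientations are given as a rotation vector (axis times angle).
In Python, from rig import get_obs, snapshot, calibration, sign_off gives the robot as it stands.
- The arm moves only by the tool play_rows, never from a script. Its argument "moves" is a list of rows, each a list of 6 numbers: the shift along the tool's x, y, z in mm, then the turn, a rotation vector about the tool's x, y, z in rad. A call has 1 to 10 rows; each row shifts and turns the commanded pose from where the row before left it, along the tool's axes as they then stand; what a row does not reach is not made up. A row lasts 1/10 s, in which the tool goes at most 50 mm and 8.59 degrees, less where a joint would pass 70% of its speed; a pose out of reach is approached as far as the arm can. A call with a gripper value outside its range is refused whole. "fingers" is the closure, from 0 (fully open) to 1 (shut), set as the call begins (left out, the last holds). The fingers move at their own pace and stop on an object; "grip_force" is the grip in N (left out, the last holds). Time passes only in rows, so rows that do not move let the fingers close. It gives the time, the measured TCP pose, the force and the opening at its end, in the units of the state.
- get_obs(): the state, without advancing time (a new reading comes with each control period).
- snapshot(name): name is "scene" or "top" or "wrist"; returns the picture (420x560x3 uint8, red, green, blue); there is no depth.
- calibration(name): a dict with "intrinsics" (3x3 intrinsics, pixels), "R" (3x3) and "t" (3): a world point X has camera coordinates R X + t; the wrist camera has in their place "tool_from_camera" (4x4, takes a point from camera to tool coordinates, whose origin is the TCP and whose axes are the flange's). Camera axes: x right, y down, z forward; pixel columns grow to the right and rows downward; lengths in m; the calibration is good to about 2 mm. A picture is of the moment at which its call begins: read the wrist's pose just before it. calibration takes no time and is no camera call.
- sign_off(): hands the job in, once; it reports no verdict.
The state is a dict: "t": time; "joints": joint angles; "joint_vel": joint speeds; "effort": joint torques, N m; "position": TCP position; "orientation": TCP orientation; "force": force on the tool from outside, world axes, zero at the start; "wrist_torque": the same for the moment, N m; "opening": finger opening in m.
Only numpy, scipy, OpenCV 4.12 (cv2) and the standard library are available. Lean on these libraries where they do the work, as an engineer would, in place of code of your own. Each camera call takes 0.05 s, during which the arm holds its last target.

## Task

Put away the parts of the strip-down: lay both flat steel plates in the wide compartment of the loose parts tray, stacked squarely one on the other, then slide the loaded tray by its handle, without tipping it, fully home into the free bay of the bench rack and turn that bay's latch right across its front. Keep the two screws in the tray, and leave the other things on the bench where they are.

Things in the scene. Friction and masses are not known exactly. Their poses are not given: they have to be found in the camera images.
- rack: Low dark steel tray rack fixed to the bench, 2 bays, 430 wide (y), 150 deep (x), 44 high. Origin: on the bench, middle of the free bay's mouth; x points into the bay, y left to the other bay (200 mm away), which already holds a like tray behind a closed latch. Free bay: 175 wide between posts 25 thick, no floor (the tray slides on the bench), flared lead-ins from 22 mm before the mouth, 34 high.
- bay_mouth (a point): Middle of the free bay's mouth, 20 mm above the rack's origin. The bay's rear stop is 138 mm farther in: the fully home tray's rear wall touches it (tray origin then at rack x = 68, y = 0, front wall 2 mm before the mouth). Lips of the posts reach 5 mm over the tray's side rims at z = 41 to 44 mm.
- latch (a joint): Turn latch of the free bay: bar 75 long, 6 thick, at z = 40 to 48 mm (over the tray's side walls and handle), on an upright hinge at rack x = -9, y = -100 mm. 0 rad: closed, along rack +y across the bay, 4 mm before the home tray's front wall (blocked until the tray is home). Grows as it opens, anticlockwise from above; at 1.57 it points straight out of the rack. Stays where left.
- latch_knob (a point): Middle of the black round upright knob on the free bay's latch, 14 diameter, 30 high, at 62 mm from the hinge, 70 mm above the bench.
- tray: Loose bare sheet-steel tray, 140 deep (x), 170 wide (y), 3 mm sheet; side and rear walls 36 high, front wall (-x, with the handle) 50 high. Origin: centre of the underside without the handle; x points away from the handle. Floor top z = 3. A divider 26 high at y = -29.5 mm leaves a wide compartment (inside y -28 to 82, x -67 to 67, middle at y = 27) and a narrow one with the two screws.
- tray_handle (a point): Middle of the cross bar of the tray's pull handle: a square steel bar 10 x 10, 94 long along tray y, 55 mm in front of the front wall (50 mm clear gap), centre 24 mm above the bench.
- plate_a: Flat steel plate 96 (x) x 50 (y) x 10 mm with a 22 mm bore in the middle and four small holes, lying on the bench. Origin: centre of the underside.
- plate_b: The second, identical steel plate.
- screw_1: Flange screw 17 x 39 x 17 mm, lying in the tray's narrow compartment. Origin: centre of the underside.
- screw_2: Flange screw 17 x 35 x 17 mm, also in the narrow compartment.
- clutch_head: Bystander: red and black plastic and metal clutch casting 75 x 95 x 74 mm.
- cover_half: Bystander: long light-metal cover casting 94 x 260 x 29 mm.
- marker: Bystander: black and red marker pen 17 x 131 x 17 mm.

How it is judged:
By the outcome, as a careful person would: the job done as asked, in the order asked, and still so for the second after the job is handed in, with the robot touching nothing.
It also fails if it takes over 72 s, if anything falls off the work surface, if the arm or the gripper's body presses on something with over 40 N, if the wrist force passes 120 N, or if a joint passes its speed limit or range.

## Working session

There is one attempt and no reset: what is moved stays moved. The work goes in short steps, Python scripts to look and compute and a tool call to move; the robot and the scene stay as the last step left them, time stands still between calls to the robot, and variables do not carry over. Pictures are saved under pics/ and viewed, and the job is handed in when it is done.

Besides the shell and the picture viewer there is one more tool, called after "Request:" as a command line: name --pt "numbers of a row" for each row, then --argument value for the rest. play_rows: Moves the arm, as the interface text tells. Its arguments: {"type":"object","properties":{"moves":{"type":"array"},"fingers":{"type":"number"},"grip_force":{"type":"number"}},"required":["moves"]}

```bash
mkdir -p pics; ls; python3 - <<'E'
from rig import *
import cv2,numpy as np
o=get_obs()
for k,v in o.items(): print(k,np.round(v,4))
for n in ("scene","top","wrist"):
    im=snapshot(n); cv2.imwrite(f"pics/{n}0.png",im[:,:,::-1])
    c=calibration(n); print(n,{k:np.round(v,4).tolist() for k,v in c.items()})
E
```

```text
pics
t 0.0
joints [ 1.0759  0.2212  1.5276  0.      1.3947 -0.1261]
joint_vel [ 0.0006  0.0006  0.0002  0.0009 -0.0019 -0.0019]
effort [-1.00000e-03 -4.96890e+01 -3.89391e+01 -2.00000e-04  1.11000e-02
  0.00000e+00]
position [0.225  0.5824 0.2302]
orientation [-5.7590e-01 -3.0877e+00  2.9000e-03]
force [ 0.1536 -0.5155 -0.173 ]
wrist_torque [ 0.0168 -0.0001 -0.0135]
opening 0.0853
scene {'intrinsics': [[401.9683, 0.0, 284.7255], [0.0, 401.9683, 211.0296], [0.0, 0.0, 1.0]], 'R': [[0.5749, -0.8182, 0.0034], [-0.6195, -0.438, -0.6515], [0.5346, 0.3724, -0.7587]], 't': [-0.2795, 0.3815, 0.956]}
top {'intrinsics': [[494.2944, 0.0, 283.5512], [0.0, 494.2944, 203.9542], [0.0, 0.0, 1.0]], 'R': [[-0.0205, -0.9997, 0.0092], [-0.9977, 0.0198, -0.0654], [0.0652, -0.0106, -0.9978]], 't': [0.0503, 0.5265, 1.7788]}
wrist {'intrinsics': [[340.2039, 0.0, 279.8783], [0.0, 340.2039, 211.2706], [0.0, 0.0, 1.0]], 'tool_from_camera': [[-0.0002, -0.9631, -0.2693, 0.0696], [1.0, -0.0004, 0.0008, -0.0002], [-0.0009, -0.2693, 0.9631, -0.1425], [0.0, 0.0, 0.0, 1.0]]}
```

View pics/scene0.png

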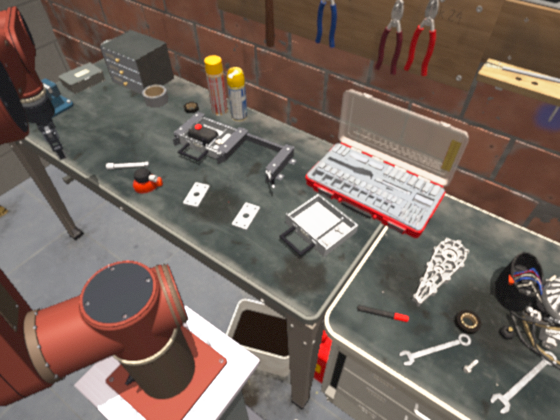

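View pics/top0.png

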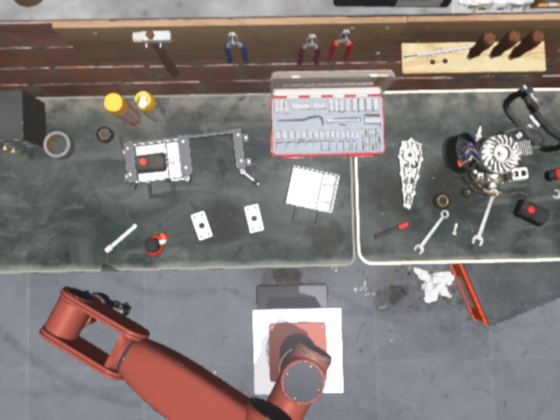

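View pics/wrist0.png

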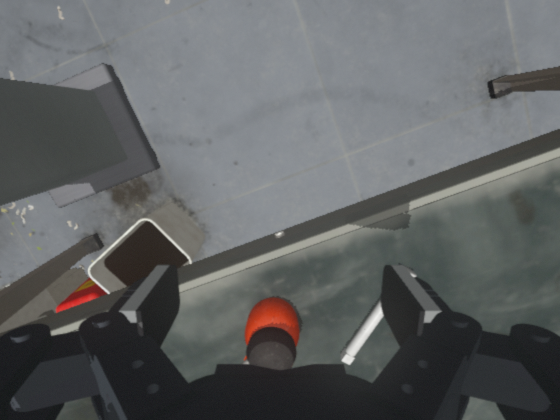

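```bash
python3 - <<'E'
import cv2
a=cv2.imread("pics/top0.png")[110:260,95:355]
cv2.imwrite("pics/top0z.png",cv2.resize(a,None,fx=3,fy=3,interpolation=cv2.INTER_CUBIC))
a=cv2.imread("pics/scene0.png")[100:265,160:370]
cv2.imwrite("pics/scene0z.png",cv2.resize(a,None,fx=3.5,fy=3.5,interpolation=cv2.INTER_CUBIC))
E
```

```text
(no output)
```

View pics/top0z.png

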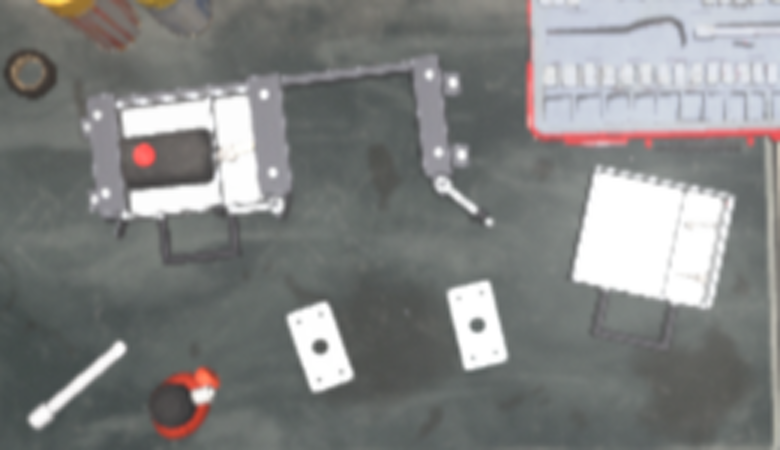

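View pics/scene0z.png

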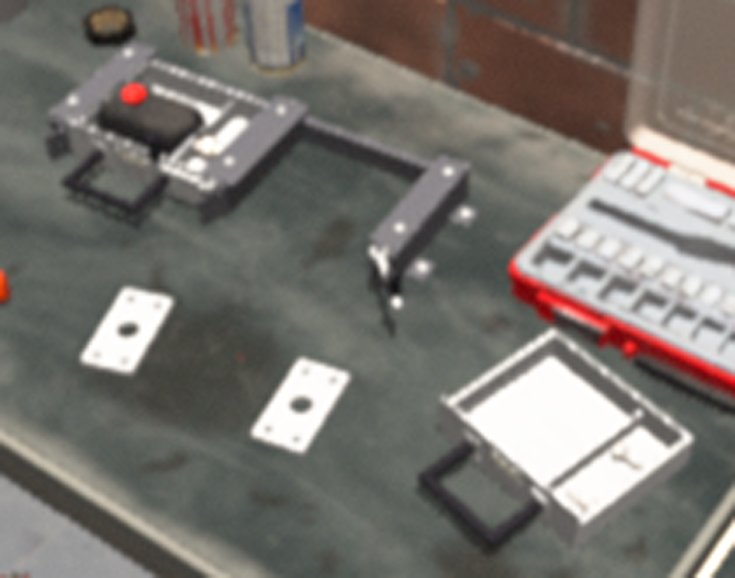

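```bash
cat > h.py <<'E'
import numpy as np,cv2
from rig import *
from scipy.spatial.transform import Rotation as Ro
def cam(name,obs=None):
    c=calibration(name);K=np.array(c['intrinsics'])
    if name!='wrist':
        R=np.array(c['R']);t=np.array(c['t']);return K,R,t
    T=np.array(c['tool_from_camera']);o=obs
    W=np.eye(4);W[:3,:3]=Ro.from_rotvec(o['orientation']).as_matrix();W[:3,3]=o['position']
    M=np.linalg.inv(W@T);return K,M[:3,:3],M[:3,3]
def toplane(c,uv,z):
    K,R,t=c;uv=np.atleast_2d(np.asarray(uv,float))
    d=(np.linalg.inv(K)@np.c_[uv,np.ones(len(uv))].T).T@R   # R^T d
    C=-R.T@t;s=(z-C[2])/d[:,2]
    return C+d*s[:,None]
def proj(c,X):
    K,R,t=c;X=np.atleast_2d(X);p=(K@(R@X.T+t[:,None])).T;return p[:,:2]/p[:,2:]
def shot(name,fn):
    o=get_obs();im=snapshot(name)[:,:,::-1].copy();cv2.imwrite(f"pics/{fn}.png",im);return im,cam(name,o),o
def yawof(o):
    R=Ro.from_rotvec(o['orientation']).as_matrix();return np.arctan2(-R[0,1],R[1,1])
def go(target,yaw):
    "tool-frame shift (mm) and turn about tool z to reach target TCP, jaw axis yaw"
    o=get_obs();R=Ro.from_rotvec(o['orientation']).as_matrix()
    d=R.T@(np.array(target)-o['position'])*1000
    dy=-(yaw-yawof(o));dy=(dy+np.pi/2)%np.pi-np.pi/2
    print('t',round(o['t'],2),'pos',np.round(o['position'],4),'yaw',round(yawof(o),4),'open',round(o['opening'],4),'F',np.round(o['force'],1))
    print('shift tool (turn AFTER shift)',np.round(d,1),'turn z',round(dy,4), 'tilt',np.round(R[:2,2],4),'j6',np.round(o['joints'],2))
E
python3 - <<'E'
from h import *
im=cv2.imread('pics/top0.png');c=cam('top')
m=(im.min(2)>190).astype(np.uint8)
n,l,s,ce=cv2.connectedComponentsWithStats(m)
for i in range(1,n):
    if s[i,4]>120 and 180<ce[i][1]<245 or 250<s[i,4]<3500:
        cs,_=cv2.findContours((l==i).astype(np.uint8),cv2.RETR_EXTERNAL,cv2.CHAIN_APPROX_NONE)
        p=cs[0][:,0].astype(float)
        P=toplane(c,p,0.010)[:,:2].astype(np.float32)
        print(s[i],ce[i],[np.round(q,3) for q in cv2.minAreaRect(P*1000)])
for n_,uv,z in [('tray RL',(294.5,166),.036),('tray RR',(340,175),.036),('tray FR',(333.5,212),.036),('tray FL',(286,203.5),.05),('h',(292.5,221),.029),('h2',(317.5,225),.029),
 ('rack TR',(238.5,129),.044),('rack screwR1',(238.3,134.7),.044),('R2',(240.5,165.5),.044),('L1',(183,141.5),.044),('L2',(185.8,167.5),.044),('far L1',(127.5,149),.044),('far2',(130,174.5),.044),('hinge',(242.3,171.5),.048),('knob',(258,184),.085)]:
    print(n_,np.round(toplane(c,uv,z)[0]*1000,1))
E
```

```text
[ 61   0  30  18 268] [74.6119403   9.64552239] [array([1264.903,  801.699]), array([103.443,  63.382]), np.float64(39.15)]
[451   0  82  13 489] [482.24335378   3.85276074] [array([1258.252, -757.946]), array([307.247,  46.409]), np.float64(89.087)]
[384  89 134   5 338] [450.75147929  90.70414201] [array([ 936.669, -589.5  ]), array([ 10.406, 496.205]), np.float64(0.005)]
[494 135  28  38 467] [506.35117773 154.11349036] [array([ 705.213, -787.737]), array([134.055,  98.856]), np.float64(16.97)]
[398 138  24  71 733] [408.31514325 166.14461119] [array([ 635.486, -413.946]), array([ 81.493, 257.002]), np.float64(78.188)]
[ 136  140   53   42 1044] [162.58141762 161.07662835] [array([691.459, 482.555]), array([156.831, 179.21 ]), np.float64(6.159)]
[355 157 205 108 886] [430.33634312 246.05869074] [array([ 356.588, -517.04 ]), array([830.272, 331.624]), np.float64(62.172)]
[ 286  166   53   47 1816] [312.28799559 189.11894273] [array([580.445, -67.141]), array([173.688, 145.29 ]), np.float64(76.748)]
[473 197  20  48 166] [482.80722892 223.70481928] [array([ 456.662, -685.673]), arra
[... 362 characters left out ...]
74]), array([ 28.803, 168.727]), np.float64(50.627)]
[105 224  32  28 149] [119.91946309 238.18120805] [array([416.417, 630.831]), array([ 17.696, 142.268]), np.float64(38.759)]
[414 268  40  35 762] [434.48687664 283.60892388] [array([ 218.923, -491.961]), array([144.781, 117.731]), np.float64(81.715)]
tray RL [662.8  -2.6  36. ]
tray RR [ 626.9 -166.2   36. ]
tray FR [ 493.6 -139.1   36. ]
tray FL [526.7  31.2  50. ]
h [464.5   8.8  29. ]
h2 [448.3 -80.9  29. ]
rack TR [800.1 197.   44. ]
rack screwR1 [779.3 198.   44. ]
R2 [667.2 191.8  44. ]
L1 [758.2 397.4  44. ]
L2 [663.7 388.   44. ]
far L1 [734.7 596.6  44. ]
far2 [642.3 587.7  44. ]
hinge [644.8 185.3  48. ]
knob [594.8 128.4  85. ]
```

```bash
python3 -c "
from h import *
go([.457,.340,.17],np.radians(18.6))"
```

```text
t 0.15 pos [0.2251 0.5826 0.2304] yaw -0.3687 open 0.0855 F [-0.4  0.7 -0.3]
shift tool (turn AFTER shift) [-303.8 -142.6   60.6] turn z -0.6934 tilt [-0.0007 -0.0014] j6 [ 1.08  0.22  1.53 -0.    1.39 -0.13]
```

Request:
play_rows --pt "-38 -18 7.5 0 0 0" --pt "-38 -18 7.5 0 0 0" --pt "-38 -18 7.5 0 0 0" --pt "-38 -18 7.5 0 0 0" --pt "-38 -18 7.5 0 0 0" --pt "-38 -18 7.5 0 0 0" --pt "-38 -18 7.5 0 0 0" --pt "-38 -17 8 0 0 0" --pt "0 0 0 0 0 -0.14" --pt "0 0 0 0 0 -0.14"

```text
t: 1.15
position: [0.458, 0.3383, 0.17]
orientation: [-0.135, -3.137, 0.001]
force: [0.2, -0.3, 0.8]
opening: 0.0855
```

Request:
play_rows --pt "0 0 0 0 0 -0.14" --pt "0 0 0 0 0 -0.14" --pt "0 0 0 0 0 -0.13" --pt "0 0 0 0 0 0"

```text
t: 1.55
position: [0.4571, 0.3398, 0.1704]
orientation: [0.504, -3.1, 0.0]
force: [0.1, 0.3, 0.5]
opening: 0.0858
```

```bash
python3 -c "
from h import *
im,c,o=shot('wrist','w1')
go([.457,.340,.17],np.radians(18.6))"
```

```text
t 1.6 pos [0.4571 0.3399 0.1705] yaw 0.3184 open 0.0853 F [-0.6  1.1  0.3]
shift tool (turn AFTER shift) [0.1 0.2 0.5] turn z -0.0063 tilt [-0.0005 -0.0003] j6 [ 0.5   0.14  1.73 -0.    1.27 -1.39]
```

View pics/w1.png

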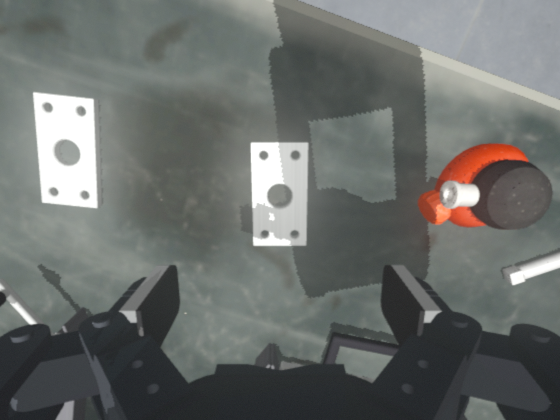

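```bash
cat >> h.py <<'E'
def plates(im,c,z,thr=130,amin=800,amax=12000):
    hsv=cv2.cvtColor(im,cv2.COLOR_BGR2HSV)
    m=((hsv[:,:,2]>thr)&(hsv[:,:,1]<40)).astype(np.uint8)
    n,l,s,ce=cv2.connectedComponentsWithStats(m)
    for i in range(1,n):
        if amin<s[i,4]<amax:
            cs,_=cv2.findContours((l==i).astype(np.uint8),cv2.RETR_EXTERNAL,cv2.CHAIN_APPROX_NONE)
            P=toplane(c,cs[0][:,0].astype(float),z)[:,:2].astype(np.float32)
            print(s[i],[np.round(q,2) for q in cv2.minAreaRect(P*1000)])
E
python3 -c "
from h import *
c=cam('wrist',get_obs());im=cv2.imread('pics/w1.png')
plates(im,c,.01)
"
```

```text
[ 237  140   72  107 6034] [array([459.22, 334.43]), array([99.06, 63.49]), np.float64(18.42)]
[441 181  39  27 850] [array([404.77, 496.37]), array([24.29, 35.83]), np.float64(18.22)]
[505 253  55  33 864] [array([450.85, 597.92]), array([20.6 , 51.92]), np.float64(37.74)]
[238 265  43  50 829] [array([553.2 , 348.01]), array([33.44, 51.15]), np.float64(74.72)]
[ 196  308   86   53 1873] [array([601.33, 335.44]), array([57.61, 90.22]), np.float64(45.04)]
```

```bash
python3 -c "
from h import *
c=cam('wrist',get_obs());im=cv2.imread('pics/w1.png')
for t in (145,160,175,190): print(t);plates(im,c,.01,t,2500)
print(toplane(c,[(279.7,194.7),(67.5,152)],.01))
print(toplane(c,[(250.5,142),(307.5,142.5),(252.5,246.5),(306,246.5)],.01))
"
```

```text
145
[  20   91   80  161 8825] [array([501.17, 148.79]), array([141.29,  67.88]), np.float64(12.03)]
[ 250  141   59  106 5286] [array([457.85, 339.93]), array([98.17, 51.76]), np.float64(18.39)]
160
[  33   92   65  117 6305] [array([479.34, 149.72]), array([97.89, 52.06]), np.float64(12.04)]
[ 250  142   58  104 5104] [array([457.72, 339.99]), array([96.36, 51.11]), np.float64(18.38)]
175
[  33   92   65  117 5819] [array([479.21, 149.69]), array([97.14, 51.29]), np.float64(12.01)]
[ 250  142   58  104 4932] [array([457.78, 339.84]), array([96.28, 50.49]), np.float64(18.27)]
190
[  33   92   65  116 5694] [array([479.11, 149.73]), array([96.77, 51.01]), np.float64(11.97)]
[ 251  142   57  104 4757] [array([457.79, 339.82]), array([96.26, 49.96]), np.float64(18.23)]
[[0.4566507  0.34043263 0.01      ]
 [0.47851473 0.15069144 0.01      ]]
[[0.41977093 0.30139419 0.01      ]
 [0.40457646 0.34891133 0.01      ]
 [0.51275474 0.33162909 0.01      ]
 [0.49682694 0.38003089 0.01      ]]
```

Request:
play_rows --pt "-0.7 0 25 0 0 0" --pt "0 0 25 0 0 0" --pt "0 0 25 0 0 0" --pt "0 0 25 0 0 0" --pt "0 0 20 0 0 0" --pt "0 0 10 0 0 0" --fingers 0.28 --grip_force 60

```text
t: 2.2
position: [0.4566, 0.3394, 0.0385]
orientation: [0.497, -3.099, 0.002]
force: [-0.9, -0.5, -0.6]
opening: 0.0615
```

```bash
python3 -c "
from h import *
im,c,o=shot('wrist','w2')
go([.4578,.3399,.0],np.radians(18.35))"
```

```text
t 2.25 pos [0.4562 0.3392 0.0377] yaw 0.3187 open 0.0616 F [-0.4 -1.5 -1.1]
shift tool (turn AFTER shift) [-1.9  0.2 37.7] turn z -0.0015 tilt [-0.004  -0.0022] j6 [ 0.5   0.31  1.81 -0.    1.02 -1.39]
```

View pics/w2.png

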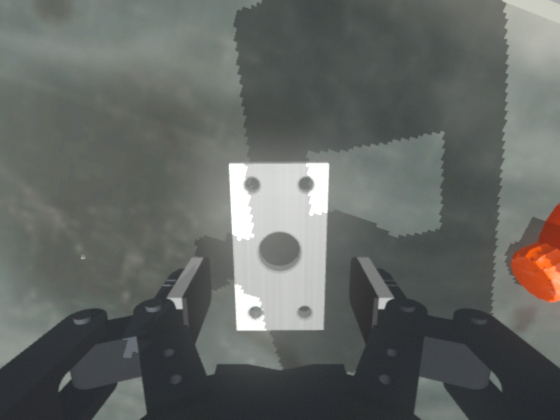

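```bash
python3 -c "
from h import *
c=calibration('wrist');K=np.array(c['intrinsics']);T=np.linalg.inv(np.array(c['tool_from_camera']))
M=(K,T[:3,:3],T[:3,3])
for y in (-.0427,-.0308):
  for z in (-.015,-.01,-.005,0): print(y,z,np.round(proj(M,[[-.011,y,z],[.011,y,z]]),0).tolist())
"
python3 -c "
import cv2
a=cv2.imread('pics/w2.png')[230:360,140:420];cv2.imwrite('pics/w2z.png',cv2.resize(a,None,fx=2.8,fy=2.8))
a=cv2.imread('pics/w1.png')[230:360,120:440];cv2.imwrite('pics/w1z.png',cv2.resize(a,None,fx=2.5,fy=2.5))"
```

```text
-0.0427 -0.015 [[178.0, 313.0], [173.0, 265.0]]
-0.0427 -0.01 [[181.0, 306.0], [177.0, 260.0]]
-0.0427 -0.005 [[184.0, 300.0], [180.0, 255.0]]
-0.0427 0 [[187.0, 295.0], [183.0, 251.0]]
-0.0308 -0.015 [[206.0, 313.0], [202.0, 265.0]]
-0.0308 -0.01 [[208.0, 306.0], [205.0, 260.0]]
-0.0308 -0.005 [[210.0, 300.0], [207.0, 255.0]]
-0.0308 0 [[212.0, 295.0], [210.0, 251.0]]
```

View pics/w2z.png

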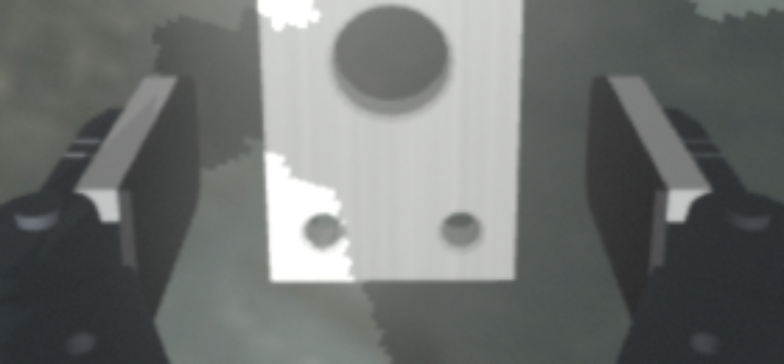

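View pics/w1z.png

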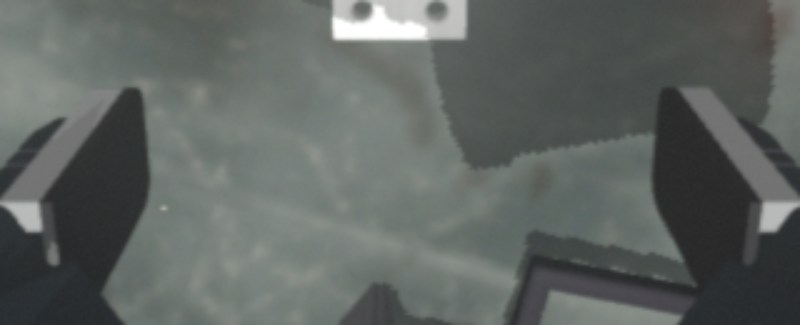

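Request:
play_rows --pt "0 0 15 0 0 0" --pt "0 0 13 0 0 0" --pt "0 0 7 0 0 0" --pt "0 0 3 0 0 0" --pt "0 0 0 0 0 0"

```text
t: 2.75
position: [0.4578, 0.3401, 0.0024]
orientation: [0.502, -3.101, 0.0]
force: [0.1, 1.3, -0.3]
opening: 0.0614
```

```bash
python3 -c "
from h import *
go([.4578,.3399,.002],np.radians(18.35))"
```

```text
t 2.75 pos [0.4578 0.3401 0.0024] yaw 0.3211 open 0.0614 F [ 0.1  1.3 -0.3]
shift tool (turn AFTER shift) [ 0.1 -0.2  0.4] turn z 0.0008 tilt [-0.0005 -0.0003] j6 [ 0.5   0.37  1.82 -0.    0.96 -1.39]
```

Request:
play_rows --pt "0 0 0 0 0 0" --pt "0 0 0 0 0 0" --pt "0 0 0 0 0 0" --pt "0 0 -10 0 0 0" --pt "0 0 -30 0 0 0" --pt "0 0 -40 0 0 0" --pt "0 0 -45 0 0 0" --fingers 1 --grip_force 80

```text
t: 3.45
position: [0.4567, 0.3394, 0.128]
orientation: [0.502, -3.098, 0.002]
force: [0.5, -0.6, -1.6]
opening: 0.0466
```

```bash
python3 -c "
from h import *
go([.64,-.06,.25],np.radians(-12.5))"
```

```text
t 3.45 pos [0.4567 0.3394 0.128 ] yaw 0.3211 open 0.0466 F [ 0.5 -0.6 -1.6]
shift tool (turn AFTER shift) [ -47.5 -437.  -121.9] turn z 0.5393 tilt [-0.0028 -0.0016] j6 [ 0.5   0.19  1.77 -0.    1.19 -1.39]
```

Request:
play_rows --pt "0 0 0 0 0 0"

```text
t: 3.55
position: [0.4623, 0.3427, 0.1358]
orientation: [-0.501, 3.089, 0.007]
force: [1.0, 0.3, -1.2]
opening: 0.0464
```

```bash
python3 -c "
from h import *
im,c,o=shot('wrist','w3');print(o['force'],o['opening'])"
```

```text
[ 1.01993767  0.25972258 -1.22318792] 0.046406530086004656
```

View pics/w3.png

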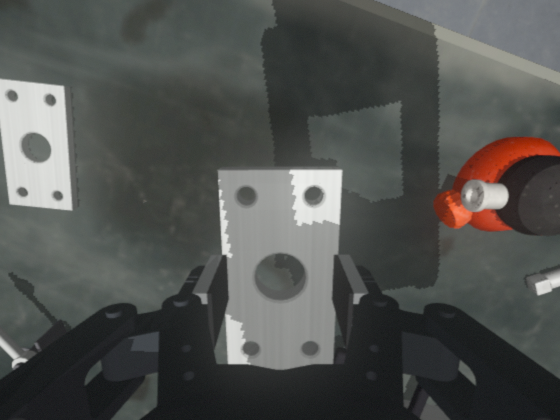

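Request:
play_rows --pt "-4.5 -43.7 -12 0 0 0" --pt "-4.5 -43.7 -12 0 0 0" --pt "-4.5 -43.7 -12 0 0 0" --pt "-4.5 -43.7 -12 0 0 0" --pt "-4.5 -43.7 -12 0 0 0" --pt "-4.5 -43.7 -12 0 0 0" --pt "-4.5 -43.7 -12 0 0 0" --pt "-4.5 -43.7 -12 0 0 0" --pt "-4.5 -43.7 -12 0 0 0" --pt "-4.5 -43.7 -12 0 0 0"

```text
t: 4.6
position: [0.638, -0.0618, 0.2458]
orientation: [0.502, -3.098, -0.002]
force: [0.6, 1.3, -2.0]
opening: 0.0463
```

Request:
play_rows --pt "0 0 0 0 0 0.135" --pt "0 0 0 0 0 0.135" --pt "0 0 0 0 0 0.135" --pt "0 0 0 0 0 0.134" --pt "0 0 0 0 0 0"

```text
t: 5.1
position: [0.6376, -0.0601, 0.2454]
orientation: [-0.343, -3.119, -0.001]
force: [0.3, 0.3, -2.1]
opening: 0.046
```

```bash
python3 -c "
from h import *
im,c,o=shot('wrist','w4')
go([.64,-.06,.25],np.radians(-12.5))"
```

```text
t 5.15 pos [ 0.6377 -0.0601  0.2457] yaw -0.215 open 0.0464 F [ 0.8 -0.  -1.9]
shift tool (turn AFTER shift) [-2.2  0.6 -4.3] turn z 0.0032 tilt [-0.0032  0.0007] j6 [-0.22  0.25  1.46  0.    1.43 -1.57]
```

View pics/w4.png

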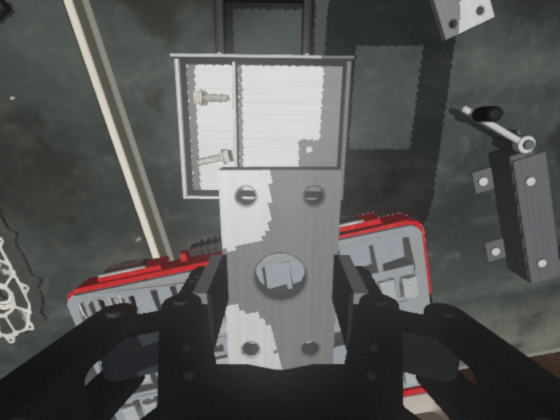

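```bash
python3 -c "
import cv2
a=cv2.imread('pics/w4.png')[0:210,150:370];cv2.imwrite('pics/w4z.png',cv2.resize(a,None,fx=2.8,fy=2.8,interpolation=cv2.INTER_CUBIC))
a=cv2.imread('pics/w4.png')[80:290,420:560];cv2.imwrite('pics/w4y.png',cv2.resize(a,None,fx=2.8,fy=2.8,interpolation=cv2.INTER_CUBIC))"
```

```text
(no output)
```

View pics/w4z.png

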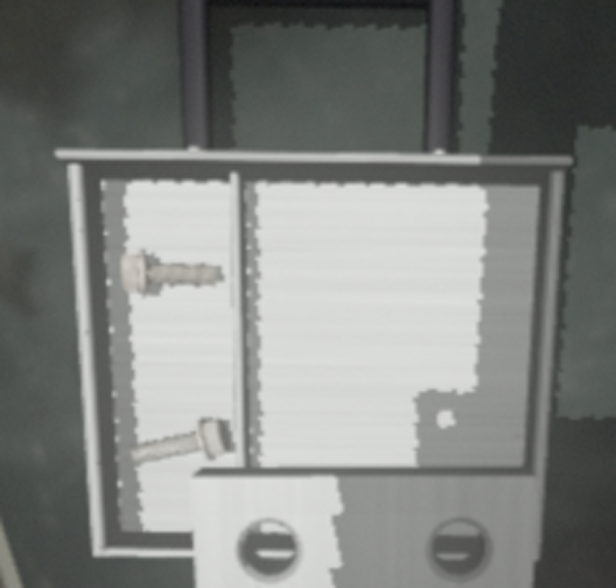

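View pics/w4y.png

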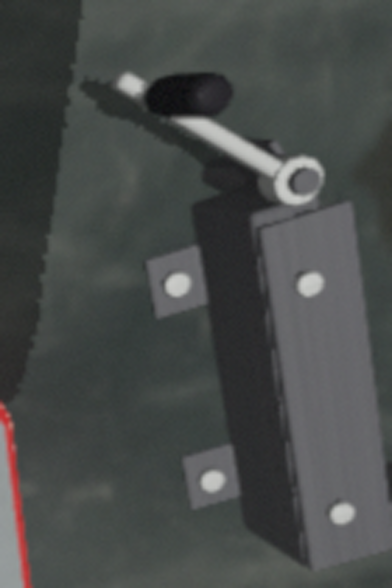

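```bash
python3 -c "
from h import *
c=cam('wrist',get_obs())
A,B=toplane(c,[(170.4,53.6),(354.3,56)],.05)
C,D=toplane(c,[(183.2,198.4),(174.3,59)],.036)
print(A,B,np.linalg.norm(A-B),C,D, np.linalg.norm(C-A),np.linalg.norm((C-A)[:2]))
v=B-A;psi=np.arctan2(-v[0],v[1]);print('yaw front',np.degrees(psi)); u=C-D;u2=(C-A); print('yaw side',np.degrees(np.arctan2(u2[1],u2[0])))
ex=np.array([np.cos(psi),np.sin(psi)]);ey=np.array([-ex[1],ex[0]])
O=(A+B)[:2]/2+.07*ex;O2=C[:2]-.07*ex+.085*ey;print(O,O2)
# plate in hand
print('divider',(toplane(c,[(150+235/2.8,175/2.8),(150+238/2.8,465/2.8)],.029)[:,:2]-O)@np.c_[ex,ey])
print('hinge,knob, screws', toplane(c,[(420+305/2.8,80+180/2.8)],.05),toplane(c,[(420+145/2.8,80+95/2.8)],.085),toplane(c,[(420+230/2.8,80+95/2.8)],.085),toplane(c,[(420+310/2.8,80+283/2.8),(420+342/2.8,80+513/2.8)],.046))
"

```

```text
[ 0.49403213 -0.13089421  0.05      ] [0.53193481 0.03313714 0.05      ] 0.16835348842199166 [ 0.62952718 -0.16322964  0.036     ] [ 0.4962287  -0.13220217  0.036     ] 0.1400017463793031 0.13929999637205562
yaw front -13.010962810740763
yaw side -13.422389486285324
[ 0.58118636 -0.06463816] [ 0.58046097 -0.06465222]
divider [[-0.06614589 -0.02890819]
 [ 0.03521804 -0.03021689]]
hinge,knob, screws [[0.64725136 0.18777216 0.05      ]] [[0.60270337 0.11632923 0.085     ]] [[0.6082678  0.14178508 0.085     ]] [[0.68615085 0.19145882 0.046     ]
 [0.78127834 0.20168299 0.046     ]]
```

```bash
python3 -c "
from h import *
go([.5872,-.0383,.006],np.radians(-13.2))"
```

```text
t 5.15 pos [ 0.6377 -0.0601  0.2457] yaw -0.215 open 0.0464 F [ 0.8 -0.  -1.9]
shift tool (turn AFTER shift) [ 53.2  10.5 239.9] turn z 0.0154 tilt [-0.0032  0.0007] j6 [-0.22  0.25  1.46  0.    1.43 -1.57]
```

Request:
play_rows --pt "18 3.5 30 0 0 0.015" --pt "18 3.5 30 0 0 0" --pt "17 3.5 30 0 0 0" --pt "0 0 30 0 0 0" --pt "0 0 30 0 0 0" --pt "0 0 25 0 0 0" --pt "0 0 15 0 0 0" --pt "0 0 5 0 0 0" --pt "0 0 0 0 0 0"

```text
t: 6.05
position: [0.5891, -0.038, 0.0523]
orientation: [-0.363, -3.119, -0.0]
force: [-0.2, -0.1, -1.8]
opening: 0.0464
```

```bash
python3 -c "
from h import *
im,c,o=shot('wrist','w5')
go([.5872,-.0383,.006],np.radians(-13.2))"
```

```text
t 6.1 pos [ 0.5899 -0.0381  0.0534] yaw -0.2319 open 0.0465 F [-0.1 -0.2 -1.8]
shift tool (turn AFTER shift) [ 2.7 -0.8 47.4] turn z -0.0015 tilt [ 0.0008 -0.0002] j6 [-0.2   0.33  1.75  0.    1.06 -1.54]
```

View pics/w5.png

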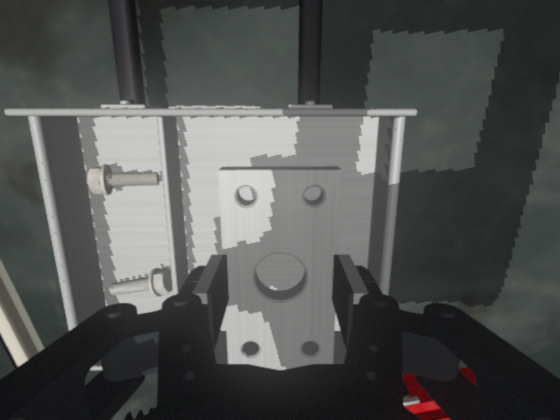

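Request:
play_rows --pt "1 -0.5 15 0 0 0" --pt "1 0 15 0 0 0" --pt "0 0 10 0 0 0" --pt "0 0 5 0 0 0" --pt "0 0 2 0 0 0" --pt "0 0 0 0 0 0"

```text
t: 6.7
position: [0.5873, -0.038, 0.007]
orientation: [-0.364, -3.119, 0.0]
force: [-5.5, 0.7, 10.3]
opening: 0.0463
```

```bash
python3 -c "
from h import *
go([.5872,-.0383,.006],np.radians(-13.2))"
```

```text
t 6.7 pos [ 0.5873 -0.038   0.007 ] yaw -0.2326 open 0.0463 F [-5.5  0.7 10.3]
shift tool (turn AFTER shift) [ 0.  -0.3  1. ] turn z -0.0022 tilt [-0.001   0.0001] j6 [-0.2   0.4   1.77 -0.    0.98 -1.54]
```

Request:
play_rows --pt "0 0 -0.8 0 0 0" --pt "0 0 0 0 0 0" --pt "0 0 0 0 0 0" --pt "0 0 -8 0 0 0" --pt "0 0 -20 0 0 0" --pt "0 0 -35 0 0 0" --pt "0 0 -40 0 0 0" --pt "0 0 -40 0 0 0" --pt "0 0 -20 0 0 0" --fingers 0.28

```text
t: 7.6
position: [0.5894, -0.0384, 0.1747]
orientation: [0.364, 3.114, -0.001]
force: [1.1, -0.3, 0.1]
opening: 0.0612
```

```bash
python3 -c "
from h import *
im,c,o=shot('wrist','w6');plates(im,c,.013,190,3000)
go([.4792,.1497,.17],np.radians(12))"
```

```text
[ 165  115   54  142 5209] [array([ 566.9 , -115.68]), array([ 42.63, 130.9 ]), np.float64(76.64)]
[  221   115   113   139 10389] [array([583.98, -37.06]), array([102.01, 128.29]), np.float64(76.91)]
t 7.65 pos [ 0.5907 -0.0387  0.1773] yaw -0.2327 open 0.0613 F [ 2.  -0.6  3.1]
shift tool (turn AFTER shift) [152.  157.6   5.8] turn z -0.4421 tilt [ 0.0099 -0.002 ] j6 [-0.2   0.18  1.68 -0.    1.27 -1.54]
```

View pics/w6.png

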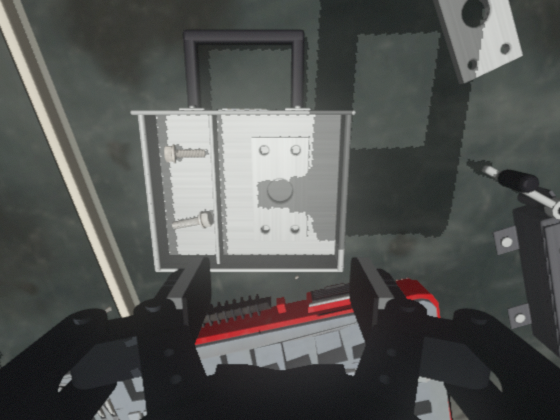

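Request:
play_rows --pt "37 39.5 0 0 0 0" --pt "37 39.5 0 0 0 0" --pt "37 39.5 0 0 0 0" --pt "37 39.5 0 0 0 0" --pt "0 0 0 0 0 -0.147" --pt "0 0 0 0 0 -0.147" --pt "0 0 0 0 0 -0.147" --pt "0 0 0 0 0 0" --pt "0 0 0 0 0 0"

```text
t: 8.55
position: [0.4878, 0.1355, 0.1694]
orientation: [0.32, -3.125, 0.0]
force: [0.3, -0.5, 0.3]
opening: 0.0615
```

```bash
python3 -c "
from h import *
im,c,o=shot('wrist','w7')
for t in (160,175,190):plates(im,c,.01,t,3000)
go([.4792,.1497,.003],np.radians(12))"
```

```text
[    0   172   149   148 11195] [array([587.06, -57.37]), array([139.33, 111.96]), np.float64(76.88)]
[    0   172   149   148 10884] [array([586.94, -57.66]), array([139.01, 111.09]), np.float64(76.72)]
[    0   173   148   146 10443] [array([586.84, -57.76]), array([138.31, 110.31]), np.float64(76.75)]
t 8.6 pos [0.4879 0.1354 0.1694] yaw 0.2045 open 0.0618 F [-0.4  0.7 -0.4]
shift tool (turn AFTER shift) [  5.5  15.7 166.4] turn z -0.005 tilt [-0.0003 -0.    ] j6 [ 0.11 -0.01  1.9   0.    1.26 -1.66]
```

View pics/w7.png

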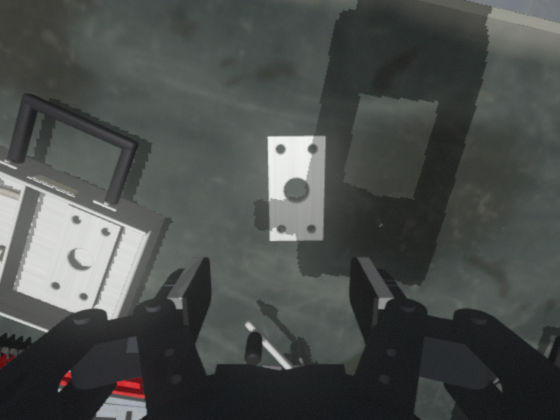

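```bash
python3 -c "
from h import *
c=cam('wrist',get_obs());im=cv2.imread('pics/w7.png')
print(toplane(c,[(296,189)],.01),toplane(c,[(267,136),(325.5,136),(323.5,241),(270.5,241)],.01).mean(0))
for t in (130,140,150):plates(im[:,230:350],(c[0]-np.array([[0,0,230],[0,0,0],[0,0,0]]),c[1],c[2]),.01,t,3000)
"
```

```text
[[0.47900231 0.1492568  0.01      ]] [0.48044187 0.1501708  0.01      ]
[  37  135   58  106 5093] [array([479.78, 149.11]), array([96.74, 50.64]), np.float64(12.61)]
[  37  136   58  105 4928] [array([480.06, 149.  ]), array([96.22, 50.19]), np.float64(12.23)]
[  37  136   58  105 4474] [array([480.11, 148.92]), array([96.15, 49.89]), np.float64(12.05)]
```

Request:
play_rows --pt "2 5 30 0 0 -0.005" --pt "2 5 30 0 0 0" --pt "1.5 5.7 30 0 0 0" --pt "0 0 25 0 0 0" --pt "0 0 15 0 0 0" --pt "0 0 5 0 0 0" --pt "0 0 0 0 0 0"

```text
t: 9.3
position: [0.4788, 0.1495, 0.034]
orientation: [0.331, -3.122, 0.0]
force: [-0.2, -0.8, 0.4]
opening: 0.0615
```

```bash
python3 -c "
from h import *
im,c,o=shot('wrist','w8')
go([.4792,.1497,.0025],np.radians(12))"
```

```text
t 9.35 pos [0.4796 0.1496 0.0349] yaw 0.2119 open 0.0614 F [-0.1 -0.9 -0.1]
shift tool (turn AFTER shift) [ 0.4  0.2 32.4] turn z 0.0024 tilt [0.0001 0.    ] j6 [ 0.15  0.17  1.99 -0.    0.98 -1.64]
```

View pics/w8.png

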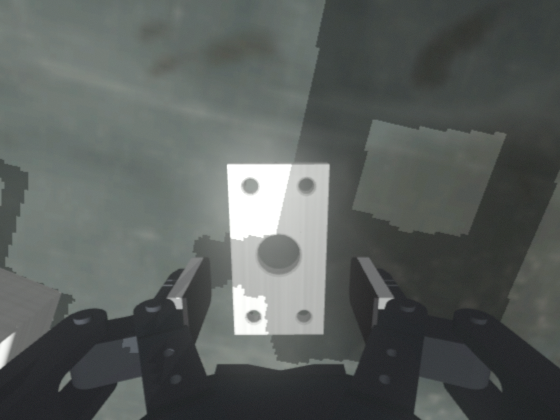

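Request:
play_rows --pt "0 0 14 0 0 0" --pt "0 0 10 0 0 0" --pt "0 0 6 0 0 0" --pt "0 0 2.5 0 0 0" --pt "0 0 0 0 0 0"

```text
t: 9.85
position: [0.4789, 0.1496, 0.0015]
orientation: [0.334, -3.123, 0.0]
force: [-0.7, 0.6, 0.9]
opening: 0.0616
```

Request:
play_rows --pt "0 0 0 0 0 0" --pt "0 0 0 0 0 0" --pt "0 0 0 0 0 0" --pt "0 0 -10 0 0 0" --pt "0 0 -30 0 0 0" --pt "0 0 -40 0 0 0" --pt "0 0 -40 0 0 0" --pt "0 0 -20 0 0 0" --pt "0 0 0 0 0 0" --fingers 1

```text
t: 10.75
position: [0.482, 0.1502, 0.1464]
orientation: [-0.333, 3.116, 0.001]
force: [-0.0, 0.9, -1.5]
opening: 0.0466
```

```bash
python3 -c "
from h import *
im,c,o=shot('wrist','w9')
go([.5873,-.038,.14],np.radians(-13.33))"
```

```text
t 10.8 pos [0.4804 0.1499 0.1437] yaw 0.2133 open 0.0471 F [-0.4 -0.7 -1.9]
shift tool (turn AFTER shift) [ -64.7 -206.3    4.1] turn z 0.4459 tilt [0.0039 0.0006] j6 [ 0.15  0.01  1.93  0.    1.2  -1.64]
```

View pics/w9.png

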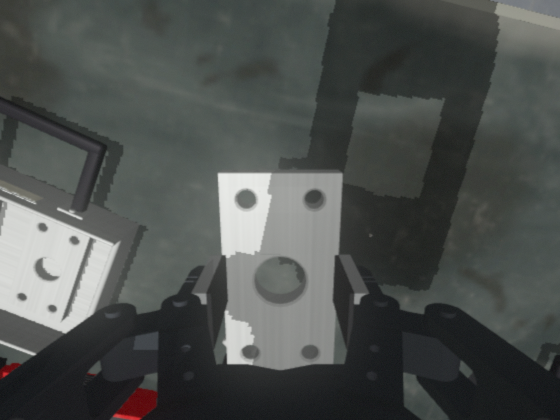

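Request:
play_rows --pt "-12.6 -41.3 0 0 0 0" --pt "-12.6 -41.3 0 0 0 0" --pt "-12.6 -41.3 0 0 0 0" --pt "-12.6 -41.3 0 0 0 0" --pt "-12.6 -41.3 0 0 0 0" --pt "0 0 0 0 0 0.149" --pt "0 0 0 0 0 0.149" --pt "0 0 0 0 0 0.148" --pt "0 0 0 0 0 0"

```text
t: 11.7
position: [0.5829, -0.0387, 0.1392]
orientation: [-0.367, -3.115, -0.001]
force: [0.4, 0.8, -1.2]
opening: 0.0466
```

```bash
python3 -c "
from h import *
go([.5855,-.0376,.0145],np.radians(-13.33))"
```

```text
t 11.7 pos [ 0.5829 -0.0387  0.1392] yaw -0.2346 open 0.0466 F [ 0.4  0.8 -1.2]
shift tool (turn AFTER shift) [ -2.9   1.7 124.7] turn z -0.0019 tilt [-0.0045  0.0009] j6 [-0.2   0.21  1.72  0.    1.22 -1.54]
```

Request:
play_rows --pt "-1 0.5 25 0 0 -0.002" --pt "-1 0.5 25 0 0 0" --pt "0 0.2 20 0 0 0" --pt "0 0 20 0 0 0" --pt "0 0 10 0 0 0" --pt "0 0 3 0 0 0" --pt "0 0 0 0 0 0"

```text
t: 12.4
position: [0.5864, -0.0379, 0.0386]
orientation: [-0.359, -3.12, -0.0]
force: [-0.2, 0.1, -1.8]
opening: 0.0469
```

```bash
python3 -c "
from h import *
go([.5855,-.0376,.0145],np.radians(-13.33))
shot('wrist','w10')"
```

```text
t 12.4 pos [ 0.5864 -0.0379  0.0386] yaw -0.2293 open 0.0469 F [-0.2  0.1 -1.8]
shift tool (turn AFTER shift) [ 0.9  0.1 24.1] turn z 0.0033 tilt [-0.0011  0.0002] j6 [-0.2   0.35  1.76 -0.    1.03 -1.54]
```

View pics/w10.png

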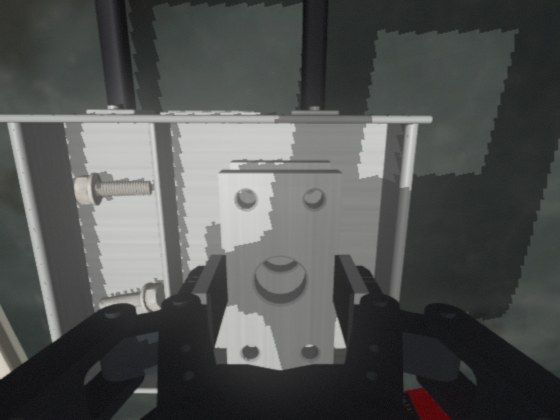

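```bash
python3 -c "
from h import *
a=cv2.imread('pics/w10.png')[140:220,200:360];cv2.imwrite('pics/w10z.png',cv2.resize(a,None,fx=5,fy=5,interpolation=cv2.INTER_CUBIC))"
```

```text
(no output)
```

View pics/w10z.png

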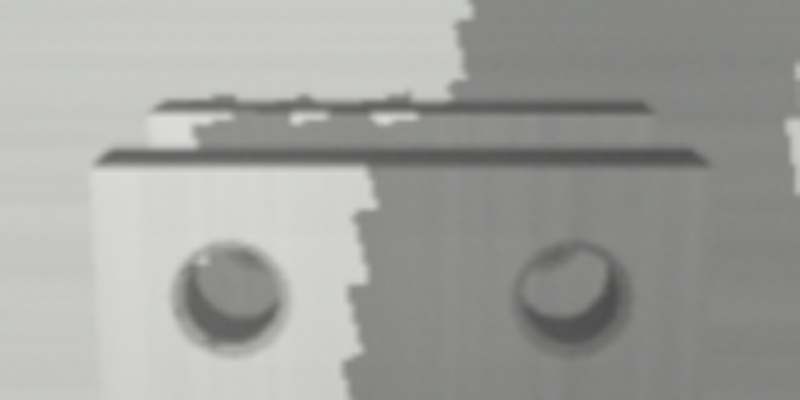

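```bash
python3 -c "
from h import *
o=get_obs();c=cam('wrist',o);R=Ro.from_rotvec(o['orientation']).as_matrix()
L=toplane(c,[(229.6,162.4),(330.6,162.4)],.013);
for z in (.0465,.0475):
  U=toplane(c,[(218.4,173),(341.6,173)],z)
  print(np.linalg.norm(L[1]-L[0]),np.linalg.norm(U[1]-U[0]))
  print('upper->lower in tool',((L-U)@R)*1000, ((L-U).mean(0)@R)*1000)
"
```

```text
0.050061794132217216 0.04936846050949347
upper->lower in tool [[-0.14351307 -0.25683698 33.5000654 ]
 [-0.1423705   0.43649705 33.50006565]] [-0.14294178  0.08983004 33.50006552]
0.050061794132217216 0.04900386778184281
upper->lower in tool [[-0.30561706 -0.43789751 34.50013589]
 [-0.30459895  0.62002923 34.50013659]] [-0.30510801  0.09106586 34.50013624]
```

Request:
play_rows --pt "0 0 10 0 0 0" --pt "0 0 6 0 0 0" --pt "0 0 2 0 0 0" --pt "0 0 0 0 0 0"

```text
t: 12.85
position: [0.5863, -0.038, 0.0206]
orientation: [-0.362, -3.12, -0.0]
force: [-0.1, 0.0, -1.2]
opening: 0.047
```

```bash
python3 -c "
from h import *
go([.5864,-.0379,.0145],np.radians(-13.33))
shot('wrist','w11')
a=cv2.imread('pics/w11.png')[120:220,200:360];cv2.imwrite('pics/w11z.png',cv2.resize(a,None,fx=5,fy=5,interpolation=cv2.INTER_CUBIC))"
```

```text
t 12.85 pos [ 0.5863 -0.038   0.0206] yaw -0.2308 open 0.047 F [-0.1  0.  -1.2]
shift tool (turn AFTER shift) [-0.   0.1  6.1] turn z 0.0019 tilt [-0.001   0.0002] j6 [-0.2   0.37  1.77 -0.    1.   -1.54]
```

View pics/w11z.png

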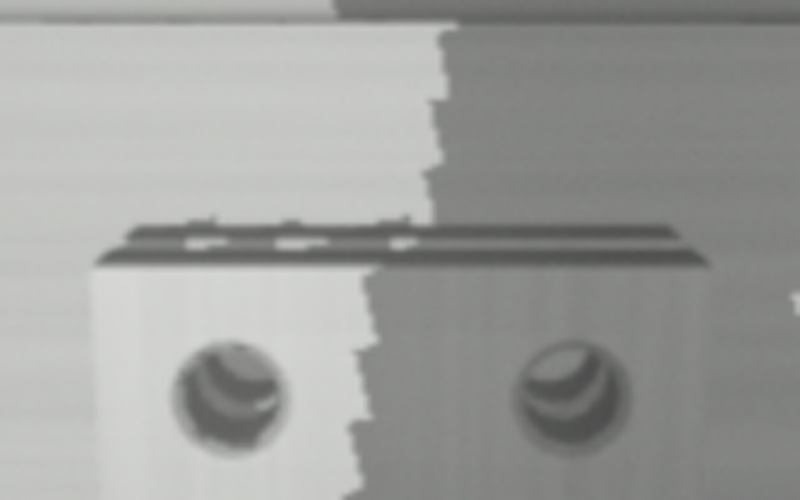

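Request:
play_rows --pt "0 0 3 0 0 0" --pt "0 0 1 0 0 0" --pt "0 0 0.7 0 0 0" --pt "0 0 0 0 0 0"

```text
t: 13.3
position: [0.5867, -0.0381, 0.0163]
orientation: [-0.362, -3.121, -0.0]
force: [-0.3, -0.3, -1.3]
opening: 0.0469
```

Request:
play_rows --pt "0 0 0.8 0 0 0" --pt "0 0 0 0 0 0"

```text
t: 13.5
position: [0.5869, -0.0381, 0.0161]
orientation: [0.362, 3.12, -0.0]
force: [-2.2, -0.0, 2.9]
opening: 0.0464
```

Request:
play_rows --pt "0 0 0 0 0 0" --pt "0 0 0 0 0 0" --pt "0 0 0 0 0 0" --pt "0 0 -10 0 0 0" --pt "0 0 -30 0 0 0" --pt "0 0 -40 0 0 0" --pt "0 0 -40 0 0 0" --pt "0 0 -20 0 0 0" --pt "0 0 0 0 0 0" --pt "0 0 0 0 0 0" --fingers 0.28

```text
t: 14.5
position: [0.5869, -0.0381, 0.1561]
orientation: [0.361, 3.12, -0.0]
force: [0.1, 0.9, -0.8]
opening: 0.0614
```

```bash
python3 -c "
from h import *
im,c,o=shot('wrist','w12');print(o['position'],o['orientation'])
a=im[0:300,110:390];cv2.imwrite('pics/w12z.png',cv2.resize(a,None,fx=2,fy=2,interpolation=cv2.INTER_CUBIC))"
```

```text
[ 0.58690985 -0.03809325  0.15610419] [ 3.61486295e-01  3.11959665e+00 -1.74554027e-04]
```

View pics/w12z.png

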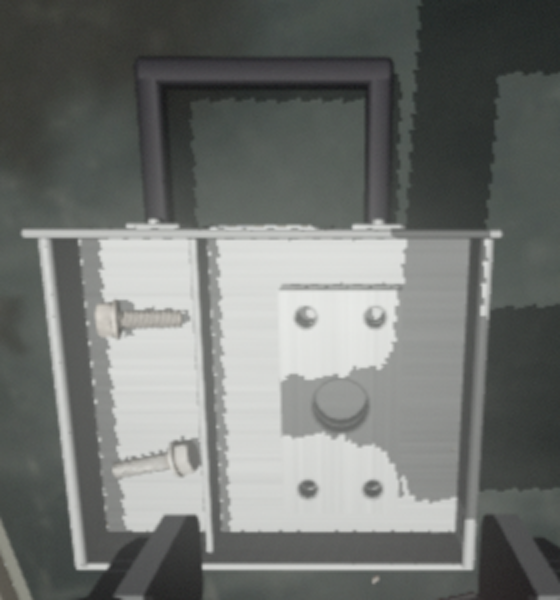

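```bash
python3 -c "
from h import *
c=cam('wrist',get_obs())
A,B=toplane(c,[(121,115.3),(361,115.8)],.05)[:,:2]
C,D=toplane(c,[(149,285),(347,284.5)],.036)[:,:2]
print(np.linalg.norm(A-B),np.linalg.norm(C-D),np.linalg.norm(A-C),np.linalg.norm(B-D))
f=lambda v:np.degrees(np.arctan2(-v[0],v[1]))
print(f(B-A),f(D-C),(A+B+C+D)/4)
g=lambda v:np.degrees(np.arctan2(v[1],v[0]));print(g(C-A),g(D-B))
H=toplane(c,[(178.3,30.5),(306,30),(190,42.5),(295,42.5)],.029)[:,:2]
print(H,np.linalg.norm(H[1]-H[0]),f(H[1]-H[0]),H.mean(0))
psi=np.radians(-13.1);ex=np.array([np.cos(psi),np.sin(psi)]);O=(A+B+C+D)/4
print('handle pred',O-.125*ex)
"
```

```text
0.16785514252681827 0.1678875916596735 0.13843237302158823 0.13770089930412976
-13.3478069290153 -13.098139700939406 [ 0.57881778 -0.06389025]
-13.181322479574003 -13.167599540008514
[[ 0.44437581 -0.07881702]
 [ 0.46488325  0.00987114]
 [ 0.45375185 -0.07302334]
 [ 0.47102249  0.00047219]] 0.09102826383152487 -13.019723560325426 [ 0.45850835 -0.03537426]
handle pred [ 0.45707078 -0.03555884]
```

```bash
python3 -c "
from h import *
go([.71,.28,.26],np.radians(6.1))"
```

```text
t 14.55 pos [ 0.586  -0.0379  0.1547] yaw -0.2308 open 0.0615 F [-0.6  0.3 -0.5]
shift tool (turn AFTER shift) [ -47.8  337.8 -105.4] turn z -0.3372 tilt [-0.0014  0.0003] j6 [-0.2   0.2   1.7  -0.    1.24 -1.54]
```

Request:
play_rows --pt "-6 37 -20 0 0 0" --pt "-6 42 -20 0 0 0" --pt "-6 43 -20 0 0 0" --pt "-6 43 -15 0 0 0" --pt "-6 43 -10 0 0 0" --pt "-6 43 -10 0 0 0" --pt "-6 43 -10 0 0 0" --pt "-6 43 0 0 0 -0.14" --pt "0 0 0 0 0 -0.14" --pt "0 0 0 0 0 -0.06"

```text
t: 15.55
position: [0.7095, 0.2807, 0.2559]
orientation: [0.182, -3.13, 0.002]
force: [-1.0, -0.8, -1.0]
opening: 0.0615
```

Request:
play_rows --pt "0 0 0 0 0 0" --pt "0 0 0 0 0 0"

```text
t: 15.75
position: [0.71, 0.2787, 0.2584]
orientation: [0.168, -3.134, 0.001]
force: [0.1, 1.0, -0.3]
opening: 0.0617
```

```bash
python3 -c "
from h import *
im,c,o=shot('wrist','w13')
go([.71,.28,.26],np.radians(6.1))
cv2.imwrite('pics/w13z.png',cv2.resize(im,None,fx=1.4,fy=1.4,interpolation=cv2.INTER_CUBIC))"
```

```text
t 15.8 pos [0.7102 0.2786 0.2591] yaw 0.1072 open 0.0618 F [0.1 0.  0.7]
shift tool (turn AFTER shift) [ 0.   1.4 -0.9] turn z 0.0008 tilt [-0.002  -0.0006] j6 [ 0.27  0.55  1.06 -0.    1.54 -1.41]
```

View pics/w13z.png

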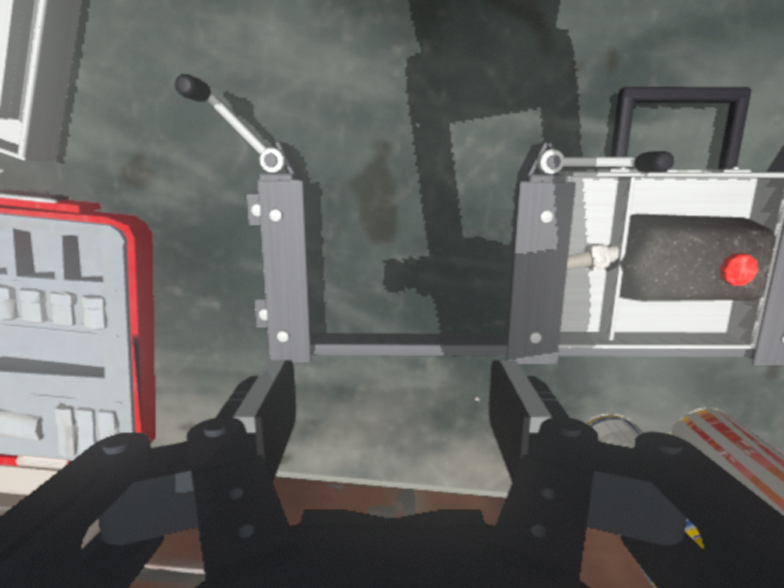

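```bash
python3 -c "
from h import *
c=cam('wrist',get_obs())
q=lambda L,z: toplane(c,np.array(L)/1.4,z)[:,:2]
f=lambda v:np.degrees(np.arctan2(-v[0],v[1]));g=lambda v:np.degrees(np.arctan2(v[1],v[0]))
S=q([(275.5,215.5),(282.5,337),(546,216),(535.5,338)],.046)
print(S,f(S[2]-S[0]),f(S[3]-S[1]),g(S[1]-S[0]),g(S[3]-S[2]),np.linalg.norm(S[2]-S[0]),np.linalg.norm(S[3]-S[1]))
Hh=q([(272,160),(551,161)],.051);print(Hh,f(Hh[1]-Hh[0]),np.linalg.norm(Hh[1]-Hh[0]))
E=q([(303,179),(522,181),(310,359),(509,361)],.044);print('inner edges',E,np.linalg.norm(E[1]-E[0]),f(E[1]-E[0]))
psi=np.radians(6.1);ex=np.array([np.cos(psi),np.sin(psi)]);ey=np.array([-ex[1],ex[0]])
print('origin by hinges',Hh.mean(0)+.009*ex,'by screws',S.mean(0), 'rack x of screws rel', (S-Hh.mean(0)-.009*ex)@np.c_[ex,ey],(E-Hh.mean(0)-.009*ex)@np.c_[ex,ey])
K=q([(180,78),(205,97)],.085);print('knob',K);
print('knob mid at z70?',q([(193,88)],.07),(q([(193,88)],.07)-Hh.mean(0)-.009*ex)@np.c_[ex,ey])
"
```

```text
[[0.68739828 0.19013867]
 [0.78258843 0.19966801]
 [0.66637    0.38936834]
 [0.76198745 0.39962858]] 6.025142242303556 5.882155293541601 5.716747959498219 6.124696635950928 0.2003363415162121 0.20101898049405237
[[0.6480036  0.18719025]
 [0.62756507 0.38377735]] 5.935533271889665 0.19764671016650046
inner edges [[0.65907419 0.20852607]
 [0.64340164 0.36769695]
 [0.79995837 0.22225514]
 [0.78450671 0.38270278]] 0.15994060319451603 5.623426951524589
origin by hinges [0.64673337 0.28644017] by screws [0.72458604 0.2947009 ] rack x of screws rel [[ 0.03020127 -0.10007746]
 [ 0.12586507 -0.10071736]
 [ 0.03046301  0.10025871]
 [ 0.12662937  0.10030016]] [[ 0.00399147 -0.07878433]
 [ 0.00532181  0.08115074]
 [ 0.14553686 -0.08010393]
 [ 0.14722251  0.0810772 ]]
knob [[0.60501829 0.13745302]
 [0.61426094 0.15269579]]
knob mid at z70? [[0.60838149 0.13935938]] [[-0.05376414 -0.14217259]]
```

```bash
python3 -c "
from h import *
go([.458,-.0355,.11],np.radians(-103.2))"
```

```text
t 15.8 pos [0.7102 0.2786 0.2591] yaw 0.1072 open 0.0618 F [0.1 0.  0.7]
shift tool (turn AFTER shift) [ 284.  -285.3  149.8] turn z -1.2332 tilt [-0.002  -0.0006] j6 [ 0.27  0.55  1.06 -0.    1.54 -1.41]
```

Request:
play_rows --pt "31.5 -31.7 5 0 0 0" --pt "31.5 -31.7 5 0 0 0" --pt "31.5 -31.7 20 0 0 0" --pt "31.5 -31.7 20 0 0 0" --pt "31.5 -31.7 20 0 0 0" --pt "31.5 -31.7 20 0 0 0" --pt "31.5 -31.7 20 0 0 0" --pt "31.5 -31.7 20 0 0 0" --pt "32 -31.7 20 0 0 0" --fingers 0.5

```text
t: 16.7
position: [0.458, -0.0369, 0.1101]
orientation: [-0.169, 3.136, -0.001]
force: [0.6, -1.0, 0.7]
opening: 0.0429
```

Request:
play_rows --pt "0 0 0 0 0 0.149" --pt "0 0 0 0 0 0.149" --pt "0 0 0 0 0 0.149" --pt "0 0 0 0 0 0.149" --pt "0 0 0 0 0 0.149" --pt "0 0 0 0 0 0.149" --pt "0 0 0 0 0 0.149" --pt "0 0 0 0 0 0.149" --pt "0 0 0 0 0 0.149" --pt "0 0 0 0 0 0.149"

```text
t: 17.7
position: [0.4591, -0.0358, 0.1107]
orientation: [2.01, 2.414, 0.0]
force: [0.3, -0.0, -0.1]
opening: 0.0429
```

Request:
play_rows --pt "0 0 0 0 0 0.149" --pt "0 0 0 0 0 0.149" --pt "0 0 0 0 0 0.12" --pt "0 0 0 0 0 0" --pt "0 0 0 0 0 0"

```text
t: 18.2
position: [0.4592, -0.0357, 0.1107]
orientation: [2.457, 1.957, 0.0]
force: [-0.4, 0.4, -0.8]
opening: 0.0428
```

```bash
python3 -c "
from h import *
im,c,o=shot('wrist','w14')
go([.458,-.0355,.11],np.radians(-103.2))
print(proj(c,[[.458,-.0355,.029]]))"
```

```text
t 18.25 pos [ 0.4593 -0.0357  0.1107] yaw -1.7967 open 0.0427 F [ 0.2 -0.5 -0.2]
shift tool (turn AFTER shift) [-0.1 -1.3  0.7] turn z 0.0044 tilt [ 0.0002 -0.0001] j6 [-0.25 -0.05  2.06 -0.    1.14 -0.02]
[[280.03402025 219.31801544]]
```

View pics/w14.png

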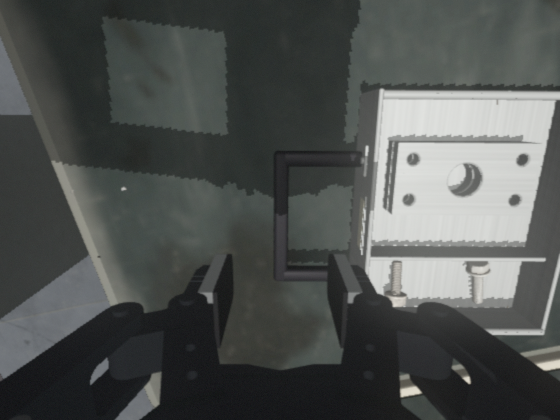

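Request:
play_rows --pt "0 -0.3 20 0 0 0" --pt "0 0 25 0 0 0" --pt "0 0 25 0 0 0" --pt "0 0 20 0 0 0" --pt "0 0 10 0 0 0" --pt "0 0 5 0 0 0" --pt "0 0 0 0 0 0"

```text
t: 18.95
position: [0.459, -0.0355, 0.0055]
orientation: [-2.459, -1.955, 0.0]
force: [1.0, -0.0, 0.8]
opening: 0.0431
```

```bash
python3 -c "
from h import *
im,c,o=shot('wrist','w15')
go([.459,-.0355,.005],np.radians(-103.2))"
```

```text
t 19.0 pos [ 0.4596 -0.0356  0.0061] yaw -1.7984 open 0.0428 F [0.6 0.1 0.1]
shift tool (turn AFTER shift) [ 0.  -0.6  1.1] turn z 0.0028 tilt [ 0.0007 -0.0002] j6 [-0.25  0.13  2.1  -0.    0.91 -0.02]
```

View pics/w15.png

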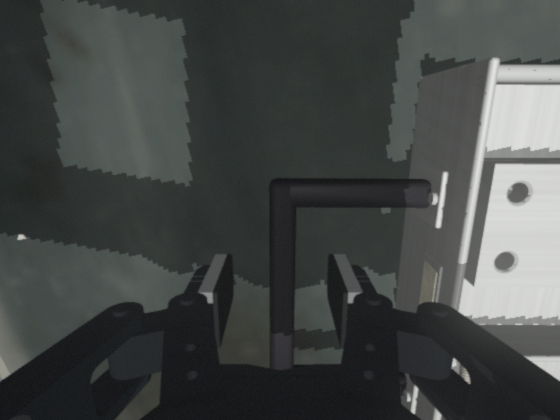

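Request:
play_rows --pt "0 0 0 0 0 0" --pt "0 0 0 0 0 0" --pt "0 0 0 0 0 0" --pt "0 0 0 0 0 0" --pt "0 0 0 0 0 0" --fingers 1 --grip_force 60

```text
t: 19.5
position: [0.4598, -0.0357, 0.0066]
orientation: [2.459, 1.954, 0.001]
force: [-2.4, 0.3, 5.8]
opening: 0.0086
```

```bash
python3 -c "
from h import *
go([.40,-.0215,.006],np.radians(-103.2))"
```

```text
t 19.5 pos [ 0.4598 -0.0357  0.0066] yaw -1.7988 open 0.0086 F [-2.4  0.3  5.8]
shift tool (turn AFTER shift) [  0.3 -61.5   0.6] turn z 0.0024 tilt [ 0.0014 -0.0004] j6 [-0.25  0.13  2.1  -0.    0.91 -0.02]
```

Request:
play_rows --pt "0 -2 0 0 0 0" --pt "0 -5 0 0 0 0" --pt "0 -8 0 0 0 0" --pt "0 -10 0 0 0 0" --pt "0 -10 0 0 0 0" --pt "0 -10 0 0 0 0" --pt "0 -8 0 0 0 0" --pt "0 -5 0 0 0 0" --pt "0 -2 0 0 0 0" --pt "0 0 0 0 0 0"

```text
t: 20.5
position: [0.4016, -0.0222, 0.0065]
orientation: [2.458, 1.953, 0.003]
force: [3.3, -0.3, 6.1]
opening: 0.0088
```

```bash
python3 -c "
from h import *
im,c,o=shot('wrist','w16')
go([.4123,.262,.006],-1.467)"
```

```text
t 20.55 pos [ 0.4016 -0.0221  0.0065] yaw -1.7987 open 0.0088 F [ 3.1 -0.   7. ]
shift tool (turn AFTER shift) [279.2 -53.8   0.4] turn z -0.3317 tilt [ 0.0025 -0.0006] j6 [-0.25 -0.01  2.25  0.    0.9  -0.02]
```

View pics/w16.png

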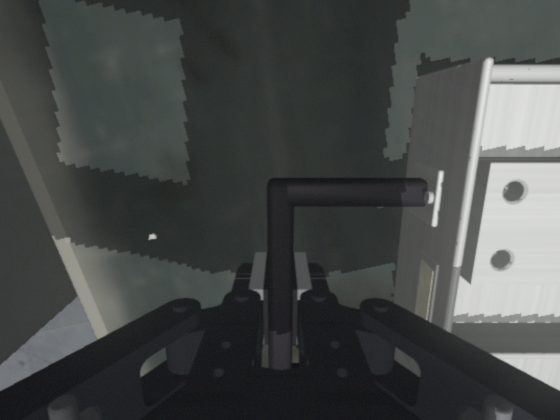

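Request:
play_rows --pt "4 -0.8 0 0 0 -0.005" --pt "8 -1.5 0 0 0 -0.01" --pt "12 -2.1 0 0 0 -0.015" --pt "12 -1.9 0 0 0 -0.015" --pt "12 -1.7 0 0 0 -0.015" --pt "12 -1.6 0 0 0 -0.015" --pt "12 -1.4 0 0 0 -0.015" --pt "12 -1.2 0 0 0 -0.015" --pt "8 -0.7 0 0 0 -0.01" --pt "0 0 0 0 0 0" --grip_force 110

```text
t: 21.55
position: [0.4043, 0.0713, 0.0063]
orientation: [2.342, 2.093, 0.0]
force: [0.1, -0.4, 9.8]
opening: 0.0077
```

```bash
python3 -c "
from h import *
im,c,o=shot('wrist','w17')
shot('top','t17')
go([.4123,.262,.006],-1.467);print(o['wrist_torque'])"
```

```text
t 21.65 pos [0.4043 0.0713 0.0063] yaw -1.6839 open 0.0078 F [-0.   1.5  9.1]
shift tool (turn AFTER shift) [190.4 -13.5   0.3] turn z -0.2169 tilt [0.0003 0.0003] j6 [-0.02  0.02  2.23  0.    0.9   0.09]
[-0.00245076 -0.14700585 -0.29254193]
```

View pics/w17.png

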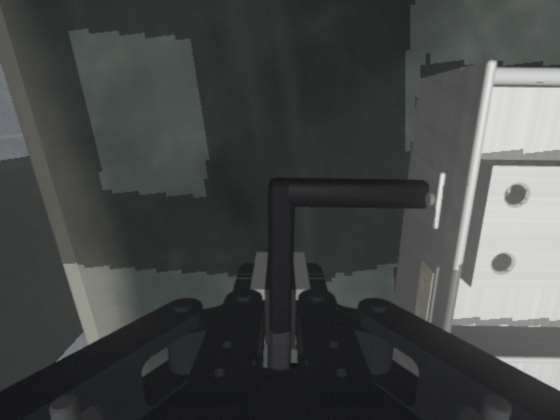

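Request:
play_rows --pt "6 -0.4 -0.3 0 0 -0.007" --pt "12 -0.8 0 0 0 -0.014" --pt "12 -0.6 0 0 0 -0.014" --pt "12 -0.4 0 0 0 -0.014" --pt "12 -0.3 0 0 0 -0.014" --pt "12 -0.1 0 0 0 -0.014" --pt "12 0.1 0 0 0 -0.014" --pt "12 0.3 0 0 0 -0.014" --pt "12 0.5 0 0 0 -0.014" --pt "12 0.7 0 0 0 -0.014"

```text
t: 22.65
position: [0.4088, 0.1839, 0.0063]
orientation: [2.199, 2.243, -0.004]
force: [0.2, -8.6, 10.2]
opening: 0.0075
```

Request:
play_rows --pt "12 0.9 0 0 0 -0.014" --pt "12 1.1 0 0 0 -0.014" --pt "12 1.3 0 0 0 -0.014" --pt "12 1.4 0 0 0 -0.014" --pt "12 1.6 0 0 0 -0.014" --pt "12 1.7 0 0 0 -0.014" --pt "4 0.6 0 0 0 0" --pt "0 0 0 0 0 0"

```text
t: 23.45
position: [0.4129, 0.2609, 0.0063]
orientation: [2.103, 2.334, -0.003]
force: [-0.7, -2.2, 10.5]
opening: 0.0075
```

```bash
python3 -c "
from h import *
im,c,o=shot('wrist','w18')
im,c2,o=shot('top','t18')
go([.4123,.262,.006],-1.467);print(o['wrist_torque'])
a=im[110:260,95:355]
cv2.imwrite('pics/t18z.png',cv2.resize(a,None,fx=3,fy=3,interpolation=cv2.INTER_CUBIC))
"
```

```text
t 23.55 pos [0.413  0.2609 0.0064] yaw -1.4672 open 0.0072 F [ 0.4 -2.4  9.2]
shift tool (turn AFTER shift) [ 1.1 -0.5  0.4] turn z -0.0002 tilt [-0.0011 -0.0008] j6 [ 0.4   0.19  2.03 -0.    0.92  0.3 ]
[-0.30330076 -0.02232899 -0.39297881]
```

View pics/w18.png

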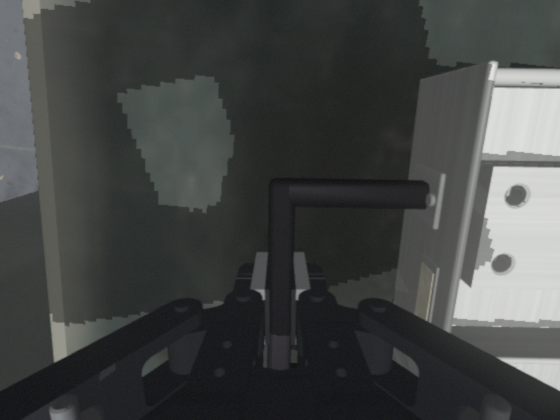

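View pics/t18z.png

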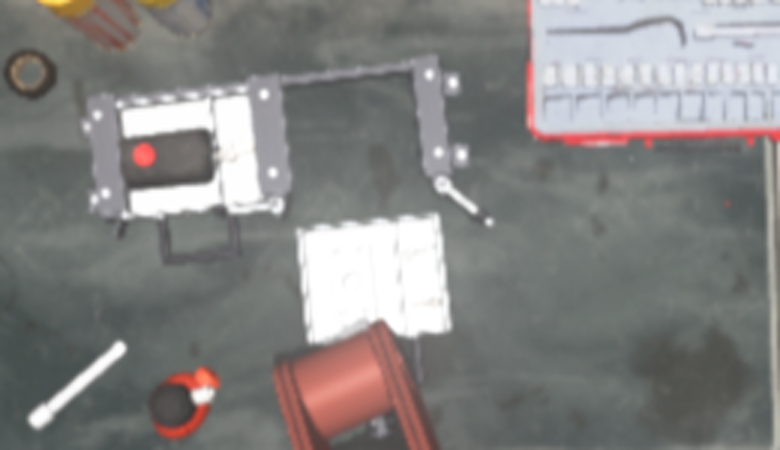

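```bash
python3 -c "
from h import *
c=cam('top')
q=lambda L,z: toplane(c,np.array(L)/3+np.array([95,110]),z)[:,:2]
O=np.array([.648,.2866]);psi=np.radians(5.95);ex=np.array([np.cos(psi),np.sin(psi)]);M=np.c_[ex,[-ex[1],ex[0]]]
print('tray corners',(q([(298,229),(440,214)],.036)-O)@M*1000)
print('tray front',(q([(309,342),(451,331)],.05)-O)@M*1000)
print('screws',(q([(264,94),(273,172),(429.5,74),(438,152)],.046)-O)@M*1000)
"
```

```text
tray corners [[-44.11654198  77.77857782]
 [-47.08943455 -93.20520361]]
tray front [[-180.93909005   77.75728377]
 [-188.79114737  -90.47532   ]]
screws [[ 121.2690173    98.33168378]
 [  26.33308671   98.11606207]
 [ 121.14380391 -101.34656751]
 [  26.09876469 -100.28831968]]
```

```bash
python3 -c "
from h import *
a=cv2.imread('pics/t18.png')[130:240,170:270];cv2.imwrite('pics/t18y.png',cv2.resize(a,None,fx=6,fy=6,interpolation=cv2.INTER_CUBIC)[:, :])"
```

```text
(no output)
```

View pics/t18y.png

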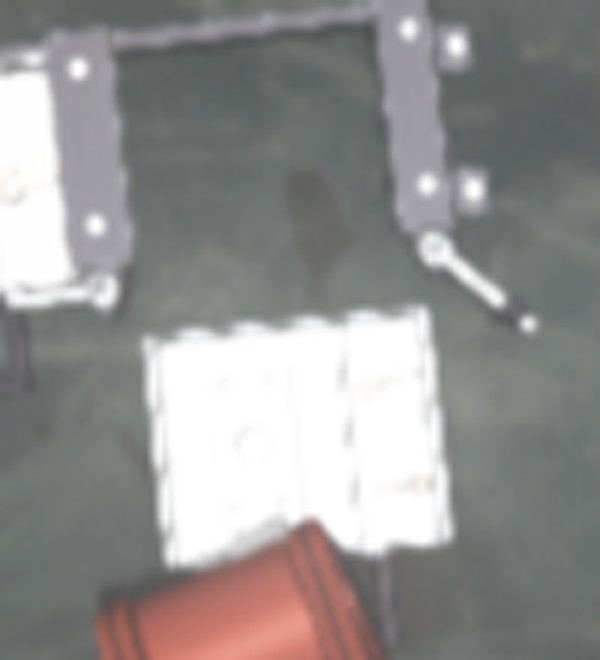

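```bash
python3 -c "
from h import *
c=cam('wrist',get_obs())
O=np.array([.648,.2866]);psi=np.radians(5.95);ex=np.array([np.cos(psi),np.sin(psi)]);M=np.c_[ex,[-ex[1],ex[0]]]
for p,z in [((270,179),.029),((425,181),.029),((489,62.5),.05),((497,68),.05),((446,325),.05)]: print(p,(toplane(c,[p],z)[:,:2]-O)@M*1000)
o=get_obs();print((o['position'][:2]-O)@M*1000, np.degrees(yawof(o)))
o=get_obs()
c=cam('wrist',dict(position=[0.4593,-.0357,.1107],orientation=[2.457,1.957,0]))
psi=np.radians(-13.2);ex=np.array([np.cos(psi),np.sin(psi)]);M=np.c_[ex,[-ex[1],ex[0]]]
P=toplane(c,[(274,150),(276,281),(288,152)],.029)[:,:2];print((P-np.array([.4593,-.0357]))@M)
"
```

```text
(270, 179) [[-241.18542898   46.0096579 ]]
(425, 181) [[-185.92200566   45.26929139]]
(489, 62.5) [[-181.48301913   81.40950514]]
(497, 68) [[-179.1010432   80.0362167]]
(446, 325) [[-182.45319243    0.67843421]]
[-236.43140551   -1.16046444] -84.06673135986226
[[-0.0052677   0.04750498]
 [-0.00382142 -0.04643979]
 [ 0.00386404  0.04625673]]
```

Request:
play_rows --pt "1 3 0 0 0 -0.01" --pt "1 5 0 0 0 -0.01" --pt "0.5 6 0 0 0 0" --pt "0 4 0 0 0 0" --pt "0 0 0 0 0 0"

```text
t: 24.05
position: [0.4282, 0.2652, 0.0059]
orientation: [-2.077, -2.352, 0.009]
force: [-8.0, -1.4, 14.6]
opening: 0.0076
```

```bash
python3 -c "
from h import *
im,c,o=shot('wrist','w19')
O=np.array([.648,.2866]);psi=np.radians(5.95);ex=np.array([np.cos(psi),np.sin(psi)]);M=np.c_[ex,[-ex[1],ex[0]]]
print((o['position'][:2]-O)@M*1000, np.degrees(yawof(o)),o['force'],o['wrist_torque'])
im,c2,o=shot('top','t19')
a=im[130:240,170:270];cv2.imwrite('pics/t19y.png',cv2.resize(a,None,fx=5.4,fy=5.4,interpolation=cv2.INTER_CUBIC))
"
```

```text
[-220.85276837    1.46683001] -82.8879582874791 [-7.98787567 -1.38999689 14.61301101] [-0.26723245  1.10755627 -0.06086486]
```

View pics/t19y.png

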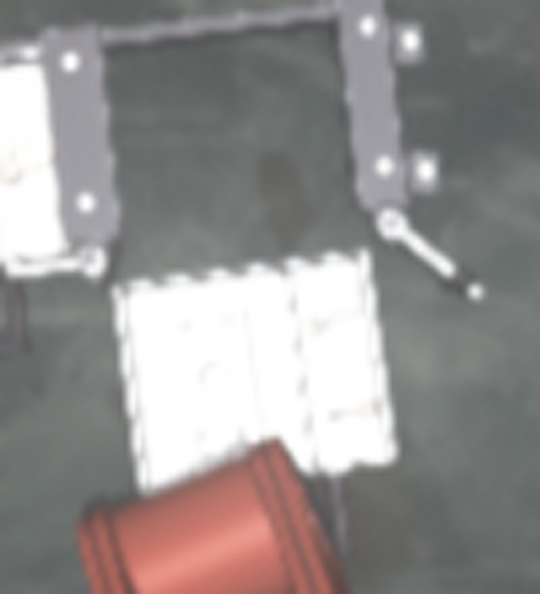

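```bash
python3 -c "
from h import *
c=cam('top')
q=lambda L,z: toplane(c,np.array(L)/5.4+np.array([170,130]),z)[:,:2]
O=np.array([.648,.2866]);psi=np.radians(5.95);ex=np.array([np.cos(psi),np.sin(psi)]);M=np.c_[ex,[-ex[1],ex[0]]]
print('tray corners',(q([(115,287),(370,254)],.036)-O)@M*1000)
print('tray front',(q([(142,490),(398,462)],.05)-O)@M*1000)
print('screws',(q([(70,61),(86,203),(367,26),(384.5,166)],.046)-O)@M*1000)
"
```

```text
tray corners [[-31.33298072  87.31311356]
 [-30.23873436 -83.7970549 ]]
tray front [[-168.69150449   82.44857923]
 [-171.1954325   -86.74811072]]
screws [[ 121.41909603   98.44875759]
 [  25.43535597   98.48324819]
 [ 120.69707315 -100.55468165]
 [  25.74282036 -100.98221264]]
```

Request:
play_rows --pt "-1 3 -0.4 0 0 0.008" --pt "-0.5 6 0 0 0 0.004" --pt "0 8 0 0 0 0" --pt "0 8 0 0 0 0" --pt "0 4 0 0 0 0" --pt "0 0 0 0 0 0"

```text
t: 24.75
position: [0.4574, 0.2673, 0.0063]
orientation: [-2.091, -2.34, 0.008]
force: [-7.1, -0.6, 12.5]
opening: 0.0075
```

```bash
python3 -c "
from h import *
im,c,o=shot('wrist','w20')
O=np.array([.648,.2866]);psi=np.radians(5.95);ex=np.array([np.cos(psi),np.sin(psi)]);M=np.c_[ex,[-ex[1],ex[0]]]
print((o['position'][:2]-O)@M*1000, np.degrees(yawof(o)),o['force'],o['wrist_torque'])
im,c2,o=shot('top','t20')
a=im[130:240,170:270];cv2.imwrite('pics/t20y.png',cv2.resize(a,None,fx=5.4,fy=5.4,interpolation=cv2.INTER_CUBIC))
"
```

```text
[-191.59299671    0.55573047] -83.565695096831 [-7.11044542 -0.57171574 12.49751002] [-0.09889815  0.98183596  0.00177723]
```

View pics/t20y.png

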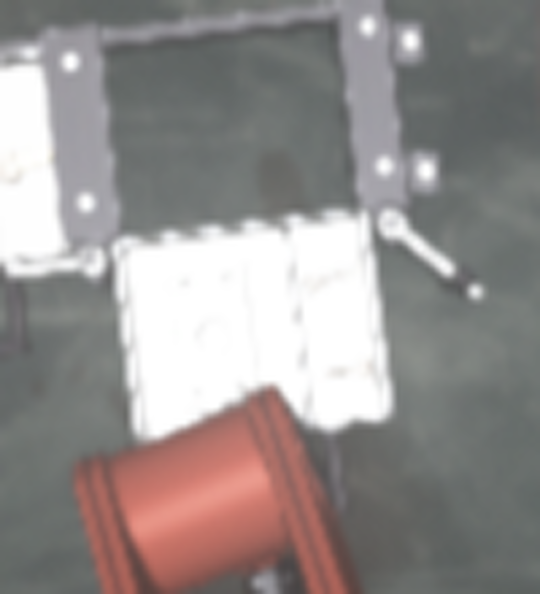

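Request:
play_rows --pt "0 4 0 0 0 0.005" --pt "0 7 0 0 0 0.004" --pt "0 8 0 0 0 0" --pt "0 8 0 0 0 0" --pt "0 5 0 0 0 0" --pt "0 0 0 0 0 0"

```text
t: 25.45
position: [0.4894, 0.2707, 0.0064]
orientation: [-2.102, -2.331, 0.007]
force: [-6.4, 0.1, 13.9]
opening: 0.0076
```

```bash
cat >> h.py <<'E'
def rk():
    o=get_obs();O=np.array([.648,.2866]);psi=np.radians(5.95);ex=np.array([np.cos(psi),np.sin(psi)]);M=np.c_[ex,[-ex[1],ex[0]]]
    print('t',round(o['t'],2),'rack xy',np.round((o['position'][:2]-O)@M*1000,1),'z',round(o['position'][2],4),'tool yaw-rack',np.round(np.degrees(yawof(o))+84.05,2),'F rack',np.round(o['force'][:2]@M,1),round(o['force'][2],1),'T',np.round(o['wrist_torque'],2),'tilt',np.round(Ro.from_rotvec(o['orientation']).as_matrix()[:2,2],4),'open',o['opening'])
E
python3 -c "
from h import *
rk()"
```

```text
t 25.45 rack xy [-159.4    0.6] z 0.0064 tool yaw-rack -0.03 F rack [-6.3  0.7] 13.9 T [-0.04  0.92  0.01] tilt [-0.0056 -0.0014] open 0.007560635671665821
```

Request:
play_rows --pt "0 4 0 0 0 0" --pt "0 8 0 0 0 0" --pt "0 10 0 0 0 0" --pt "0 10 0 0 0 0" --pt "0 10 0 0 0 0" --pt "0 10 0 0 0 0" --pt "0 8 0 0 0 0" --pt "0 5 0 0 0 0" --pt "0 0 0 0 0 0"

```text
t: 26.35
position: [0.5542, 0.2776, 0.0065]
orientation: [-2.102, -2.331, 0.007]
force: [-6.6, -0.1, 11.4]
opening: 0.0076
```

```bash
python3 -c "
from h import *
rk();im,c2,o=shot('top','t21')
a=im[130:240,170:270];cv2.imwrite('pics/t21y.png',cv2.resize(a,None,fx=5.4,fy=5.4,interpolation=cv2.INTER_CUBIC))
"
```

```text
t 26.35 rack xy [-94.2   0.8] z 0.0065 tool yaw-rack -0.03 F rack [-6.6  0.6] 11.4 T [-0.03  0.84 -0.01] tilt [-0.0053 -0.0012] open 0.007599567866869152
```

View pics/t21y.png

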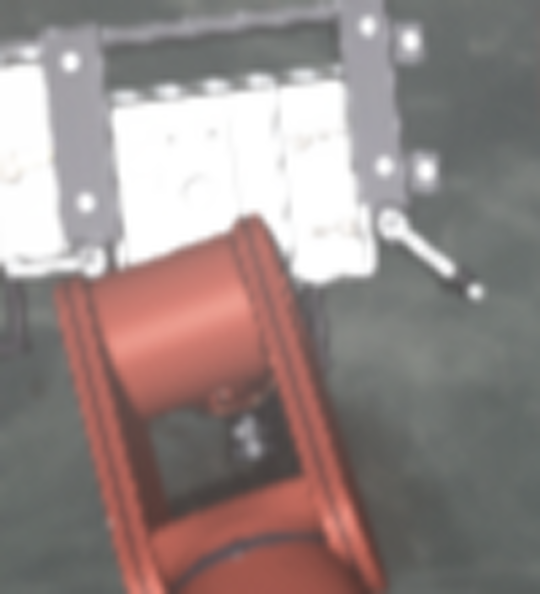

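Request:
play_rows --pt "0 4 0 0 0 0" --pt "0 8 0 0 0 0" --pt "0 8 0 0 0 0" --pt "0 5 0 0 0 0" --pt "0 3 0 0 0 0" --pt "0 1 0 0 0 0" --pt "0 0 0 0 0 0"

```text
t: 27.1
position: [0.5822, 0.2805, 0.0065]
orientation: [-2.101, -2.33, 0.009]
force: [-8.2, -1.4, 12.3]
opening: 0.0077
```

```bash
python3 -c "
from h import *
rk()"
```

```text
t 27.1 rack xy [-66.1   0.8] z 0.0065 tool yaw-rack -0.02 F rack [-8.3 -0.5] 12.3 T [-0.05  1.3   0.04] tilt [-0.0066 -0.0014] open 0.007657448677973832
```

Request:
play_rows --pt "0 1.5 0 0 0 0" --pt "0 1.5 0 0 0 0" --pt "0 0 0 0 0 0"

```text
t: 27.4
position: [0.585, 0.2809, 0.0065]
orientation: [-2.101, -2.33, 0.009]
force: [-9.7, -0.8, 13.4]
opening: 0.0076
```

```bash
python3 -c "
from h import *
rk()"
```

```text
t 27.4 rack xy [-63.3   0.8] z 0.0065 tool yaw-rack -0.01 F rack [-9.8  0.2] 13.4 T [-0.1   1.34  0.04] tilt [-0.0069 -0.0015] open 0.007596420896726683
```

Request:
play_rows --pt "0 1.5 0 0 0 0" --pt "0 1.5 0 0 0 0" --pt "0 0 0 0 0 0"

```text
t: 27.7
position: [0.588, 0.2812, 0.0065]
orientation: [-2.101, -2.33, 0.009]
force: [-10.6, -0.4, 13.5]
opening: 0.0073
```

Request:
play_rows --pt "0 1 0 0 0 0" --pt "0 1 0 0 0 0" --pt "0 0 0 0 0 0"

```text
t: 28.0
position: [0.5898, 0.2814, 0.0065]
orientation: [-2.101, -2.33, 0.009]
force: [-10.6, -1.5, 14.2]
opening: 0.0075
```

```bash
python3 -c "
from h import *
rk()"
```

```text
t 28.0 rack xy [-58.4   0.9] z 0.0065 tool yaw-rack -0.01 F rack [-10.7  -0.4] 14.2 T [-0.14  1.43 -0.  ] tilt [-0.0071 -0.0015] open 0.0074995767435203755
```

Request:
play_rows --pt "0 1 0 0 0 0" --pt "0 1 0 0 0 0" --pt "0 0 0 0 0 0"

```text
t: 28.3
position: [0.5905, 0.2815, 0.0064]
orientation: [-2.099, -2.329, 0.013]
force: [-14.0, -1.5, 18.5]
opening: 0.0077
```

Request:
play_rows --pt "0 1 0 0 0 0" --pt "0 1 0 0 0 0" --pt "0 0 0 0 0 0"

```text
t: 28.6
position: [0.5905, 0.2814, 0.0064]
orientation: [-2.097, -2.328, 0.019]
force: [-21.9, -2.8, 24.2]
opening: 0.0077
```

```bash
python3 -c "
from h import *
rk()"
```

```text
t 28.6 rack xy [-57.7   0.8] z 0.0064 tool yaw-rack 0.01 F rack [-22.1  -0.5] 24.2 T [-0.54  3.35 -0.02] tilt [-0.0143 -0.0032] open 0.007690344542541481
```

Request:
play_rows --pt "0 -1 0 0 0 0" --pt "0 -1 0 0 0 0" --pt "0 0 0 0 0 0"

```text
t: 28.9
position: [0.5905, 0.2815, 0.0064]
orientation: [-2.099, -2.329, 0.013]
force: [-14.6, -1.1, 17.5]
opening: 0.0074
```

Request:
play_rows --pt "0 0 0 0 0 0" --pt "0 0 0 0 0 0" --pt "0 0 0 0 0 0" --pt "0 0 0 0 0 0" --fingers 0.55

```text
t: 29.3
position: [0.5949, 0.2815, 0.0057]
orientation: [-2.104, -2.332, 0.002]
force: [-0.8, -0.0, 0.1]
opening: 0.0386
```

```bash
python3 -c "
from h import *
rk();shot('wrist','w22')"
```

```text
t 29.3 rack xy [-53.3   0.4] z 0.0057 tool yaw-rack -0.05 F rack [-0.8  0. ] 0.1 T [-0.03 -0.    0.06] tilt [-0.001  -0.0004] open 0.03861954112932379
```

View pics/w22.png

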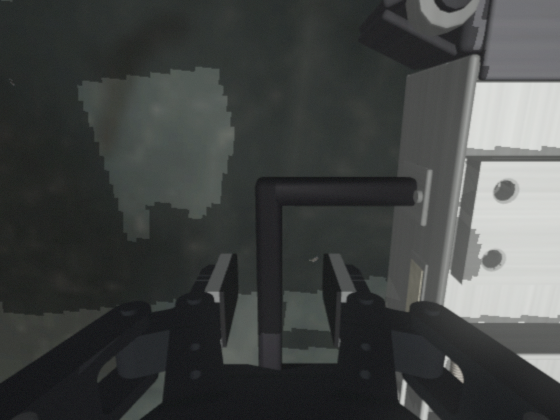

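Request:
play_rows --pt "0 0 -10 0 0 0" --pt "0 0 -25 0 0 0" --pt "0 0 -40 0 0 0" --pt "0 0 -45 0 0 0" --pt "0 0 -45 0 0 0" --pt "0 0 0 0 0 0"

```text
t: 29.95
position: [0.6001, 0.2834, 0.1815]
orientation: [2.099, 2.327, 0.021]
force: [1.7, -0.6, 0.2]
opening: 0.0384
```

```bash
python3 -c "
from h import *
go([.6084,.1394,.17],.86)
im,c,o=shot('wrist','w23')
im,c,o=shot('top','t23')
a=im[110:260,95:355];cv2.imwrite('pics/t23z.png',cv2.resize(a,None,fx=3,fy=3,interpolation=cv2.INTER_CUBIC))"
```

```text
t 29.95 pos [0.6001 0.2834 0.1815] yaw -1.4678 open 0.0384 F [ 1.7 -0.6  0.2]
shift tool (turn AFTER shift) [-144.1   -6.7   10.9] turn z 0.8138 tilt [0.0143 0.0048] j6 [0.32 0.34 1.48 0.   1.31 0.22]
```

View pics/w23.png

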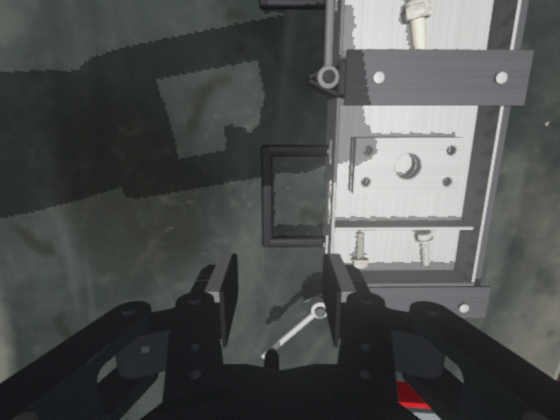

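View pics/t23z.png

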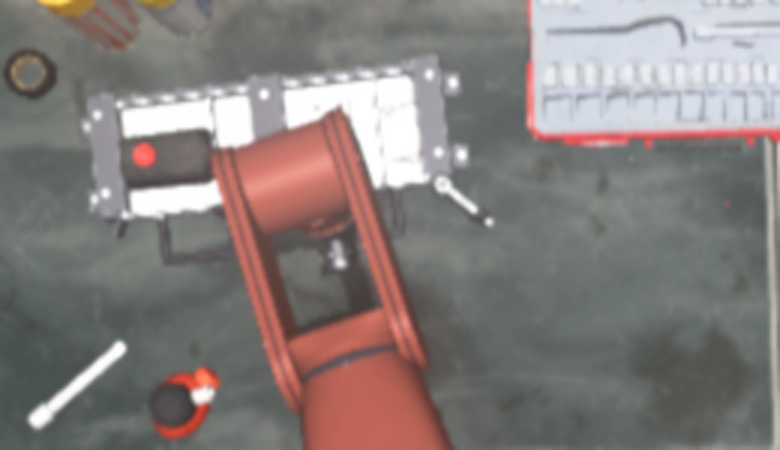

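Request:
play_rows --pt "-35 0 0 0 0 0" --pt "-36 0 0 0 0 0" --pt "-36 -1 0 0 0 0" --pt "-35.5 0 10 0 0 0" --pt "0 0 0 0 0 -0.149" --pt "0 0 0 0 0 -0.149" --pt "0 0 0 0 0 -0.149" --pt "0 0 0 0 0 -0.149" --pt "0 0 0 0 0 -0.149" --pt "0 0 0 0 0 -0.149"

```text
t: 31.05
position: [0.6076, 0.1397, 0.159]
orientation: [-0.879, -3.012, 0.002]
force: [-0.5, -0.3, -0.0]
opening: 0.0385
```

Request:
play_rows --pt "0 0 0 0 0 -0.149" --pt "0 0 0 0 0 -0.149" --pt "0 0 0 0 0 -0.149" --pt "0 0 0 0 0 -0.149" --pt "0 0 0 0 0 -0.149" --pt "0 0 0 0 0 -0.149" --pt "0 0 0 0 0 -0.149" --pt "0 0 0 0 0 -0.149" --pt "0 0 0 0 0 -0.149" --pt "0 0 0 0 0 -0.09"

```text
t: 32.05
position: [0.6075, 0.1397, 0.159]
orientation: [1.312, -2.85, -0.002]
force: [-0.2, 1.0, 0.7]
opening: 0.0389
```

Request:
play_rows --pt "0 0 0 0 0 0" --pt "0 0 0 0 0 0"

```text
t: 32.25
position: [0.6081, 0.1398, 0.1599]
orientation: [1.301, -2.857, -0.001]
force: [0.8, 0.4, 0.5]
opening: 0.0385
```

```bash
python3 -c "
from h import *
go([.6084,.1394,.058],.86)
im,c,o=shot('wrist','w24')
print(proj(c,[[.6084,.1394,.085]]))"
```

```text
t 32.25 pos [0.6081 0.1398 0.1599] yaw 0.8546 open 0.0385 F [0.8 0.4 0.5]
shift tool (turn AFTER shift) [-1.000e-01 -7.000e-01  1.019e+02] turn z -0.0054 tilt [-0.0025 -0.0003] j6 [ 0.1   0.28  1.6  -0.    1.27 -2.33]
[[277.07109297 222.71146703]]
```

View pics/w24.png

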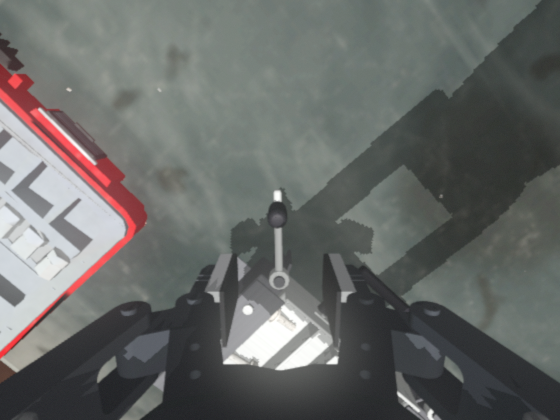

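Request:
play_rows --pt "1 -0.4 20 0 0 0" --pt "0 0 25 0 0 0" --pt "0 0 25 0 0 0" --pt "0 0 20 0 0 0" --pt "0 0 8 0 0 0" --pt "0 0 3 0 0 0" --pt "0 0 0 0 0 0"

```text
t: 33.0
position: [0.6089, 0.139, 0.0606]
orientation: [-1.305, 2.858, -0.0]
force: [0.1, -0.2, 0.4]
opening: 0.0386
```

```bash
python3 -c "
from h import *
go([.6084,.1394,.058],.86)
im,c,o=shot('wrist','w25')"
```

```text
t 33.0 pos [0.6089 0.139  0.0606] yaw 0.8567 open 0.0386 F [ 0.1 -0.2  0.4]
shift tool (turn AFTER shift) [-0.   0.6  2.6] turn z -0.0033 tilt [0.0003 0.    ] j6 [ 0.1   0.39  1.66 -0.    1.1  -2.33]
```

View pics/w25.png

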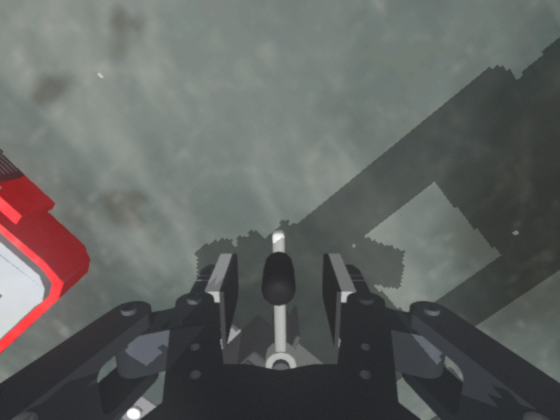

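Request:
play_rows --pt "0 0 1 0 0 0" --pt "0 0 0 0 0 0" --pt "0 0 0 0 0 0" --pt "0 0 0 0 0 0" --fingers 1 --grip_force 40

```text
t: 33.45
position: [0.6094, 0.139, 0.0604]
orientation: [-1.305, 2.856, -0.001]
force: [-1.0, -0.1, 6.3]
opening: 0.0124
```

```bash
python3 -c "
from h import *
rk()
im,c,o=shot('wrist','w26')"
```

```text
t 33.45 rack xy [ -53.7 -142.8] z 0.0604 tool yaw-rack 133.16 F rack [-1. -0.] 6.3 T [-0.05  0.07 -0.03] tilt [0.0018 0.0001] open 0.01236675657049959
```

View pics/w26.png

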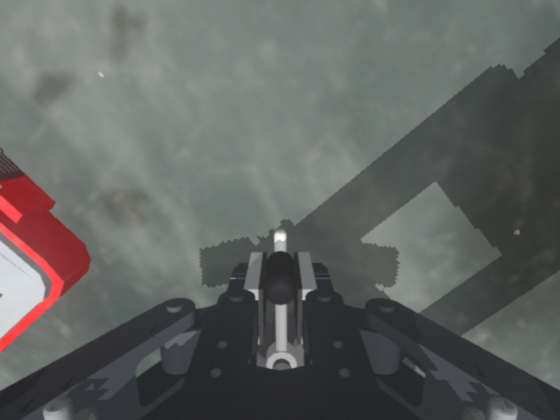

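Request:
play_rows --pt "-0.3 6.2 0 0 0 0.1" --pt "-0.3 6.2 0 0 0 0.1" --pt "-0.3 6.2 0 0 0 0.1" --pt "-0.3 6.2 0 0 0 0.1" --pt "-0.3 6.2 0 0 0 0.1" --pt "0 0 0 0 0 0"

```text
t: 34.1
position: [0.5916, 0.1645, 0.0605]
orientation: [-0.554, 3.091, -0.001]
force: [-1.3, -0.7, 6.3]
opening: 0.0124
```

```bash
cat >> h.py <<'E'
def th():
    o=get_obs();O=np.array([.648,.2866]);psi=np.radians(5.95);ex=np.array([np.cos(psi),np.sin(psi)]);M=np.c_[ex,[-ex[1],ex[0]]]
    d=(o['position'][:2]-O)@M*1000-np.array([-9,-100]);print('theta',np.arctan2(-d[0],d[1]),'r',np.linalg.norm(d),'jaw ang',np.radians(np.degrees(yawof(o))+84.05));rk()
E
python3 -c "
from h import *
th()"
```

```text
theta 1.8258257902760826 r 61.72099126262922 jaw ang 1.8217303099511617
t 34.1 rack xy [ -68.7 -115.6] z 0.0605 tool yaw-rack 104.38 F rack [-1.3 -0.5] 6.3 T [-0.23  0.13 -0.1 ] tilt [ 0.0017 -0.0001] open 0.012350275728911113
```

Tracking the arc well; continue.

Request:
play_rows --pt "-0.3 6.2 0 0 0 0.1" --pt "-0.4 7.4 0 0 0 0.12" --pt "-0.4 7.4 0 0 0 0.12" --pt "-0.4 7.4 0 0 0 0.12" --pt "-0.4 7.4 0 0 0 0.12" --pt "-0.4 7.4 0 0 0 0.12" --pt "-0.4 7.4 0 0 0 0.12" --pt "-0.4 7.4 0 0 0 0.12" --pt "-0.4 7.4 0 0 0 0.12" --pt "0 0 0 0 0 0"

```text
t: 35.1
position: [0.6029, 0.2256, 0.0604]
orientation: [1.083, 2.946, 0.0]
force: [0.7, -3.5, 7.4]
opening: 0.0122
```

```bash
python3 -c "
from h import *
th()"
```

```text
theta 0.764579101025256 r 60.96574911898932 jaw ang 0.7627123871855013
t 35.1 rack xy [-51.2 -56. ] z 0.0604 tool yaw-rack 43.7 F rack [ 0.3 -3.6] 7.4 T [-0.62 -0.12 -0.17] tilt [ 0.0025 -0.0006] open 0.01223277523381237
```

Request:
play_rows --pt "-0.2 6.2 0 0 0 0.1" --pt "-0.2 6.2 0 0 0 0.1" --pt "-0.2 6.2 0 0 0 0.1" --pt "-0.2 6.2 0 0 0 0.1" --pt "-0.2 6.2 0 0 0 0.1" --pt "-0.2 6.2 0 0 0 0.1" --pt "0 3 0 0 0 0.05" --pt "0 0 0 0 0 0"

```text
t: 35.9
position: [0.636, 0.2452, 0.0603]
orientation: [1.964, 2.449, -0.001]
force: [0.2, -6.9, 7.0]
opening: 0.0122
```

```bash
python3 -c "
from h import *
th()"
```

```text
theta 0.12045489230065153 r 60.45885268815417 jaw ang 0.11502983334374196
t 35.9 rack xy [-16.3 -40. ] z 0.0603 tool yaw-rack 6.59 F rack [-0.6 -6.9] 7.0 T [-1.04  0.02 -0.12] tilt [ 0.0013 -0.002 ] open 0.0121732600078132
```

Request:
play_rows --pt "-0.4 3 0 0 0 0.05" --pt "-0.2 2 0 0 0 0.03" --pt "0 1 0 0 0 0.02" --pt "0 0 0 0 0 0"

```text
t: 36.3
position: [0.6417, 0.2461, 0.0604]
orientation: [2.083, 2.349, -0.0]
force: [-0.6, -5.1, 7.2]
opening: 0.0125
```

```bash
python3 -c "
from h import *
th();shot('wrist','w27')"
```

```text
theta 0.025021827364045363 r 60.38929339186665 jaw ang 0.016077845923703347
t 36.3 rack xy [-10.5 -39.6] z 0.0604 tool yaw-rack 0.92 F rack [-1.1 -5. ] 7.2 T [-0.86  0.13 -0.13] tilt [ 0.0011 -0.0014] open 0.012475928581403218
```

View pics/w27.png

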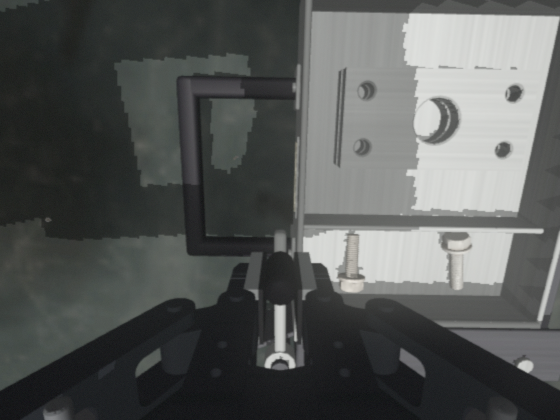

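Nearly closed. Push the last bit to feel the stop.

Request:
play_rows --pt "0 1 0 0 0 0.016" --pt "0 0.7 0 0 0 0" --pt "0 0 0 0 0 0"

```text
t: 36.65
position: [0.6427, 0.2462, 0.0603]
orientation: [2.102, 2.334, -0.002]
force: [-2.4, -4.7, 8.8]
opening: 0.0121
```

```bash
python3 -c "
from h import *
th()"
```

```text
theta 0.008056401179940512 r 60.35927068997096 jaw ang 0.0007030785780962082
t 36.65 rack xy [ -9.5 -39.6] z 0.0603 tool yaw-rack 0.04 F rack [-2.9 -4.5] 8.8 T [-0.86  0.41 -0.1 ] tilt [-0.0003 -0.0017] open 0.012081404621181402
```

Request:
play_rows --pt "0 1 0 0 0 0" --pt "0 0.7 0 0 0 0" --pt "0 0 0 0 0 0"

```text
t: 36.95
position: [0.6428, 0.2463, 0.0602]
orientation: [-2.101, -2.334, 0.007]
force: [-8.6, -6.1, 12.9]
opening: 0.0119
```

```bash
python3 -c "
from h import *
th()"
```

```text
theta 0.005441588662733563 r 60.41038610542147 jaw ang 0.0008790936124856443
t 36.95 rack xy [ -9.3 -39.6] z 0.0602 tool yaw-rack 0.05 F rack [-9.2 -5.1] 12.9 T [-1.13  1.37 -0.12] tilt [-0.0038 -0.0023] open 0.011901881113758136
```

Request:
play_rows --pt "0 -0.7 0 0 0 0" --pt "0 0 0 0 0 0"

```text
t: 37.15
position: [0.6428, 0.2462, 0.0603]
orientation: [-2.102, -2.334, 0.005]
force: [-6.5, -5.6, 11.6]
opening: 0.012
```

Request:
play_rows --pt "0 0 0 0 0 0" --pt "0 0 0 0 0 0" --pt "0 0 0 0 0 0" --pt "0 0 -10 0 0 0" --pt "0 0 -30 0 0 0" --pt "0 0 -45 0 0 0" --pt "0 0 -45 0 0 0" --pt "0 0 -30 0 0 0" --pt "0 0 0 0 0 0" --pt "0 0 0 0 0 0" --fingers 0.5

```text
t: 38.15
position: [0.6442, 0.248, 0.221]
orientation: [2.104, 2.331, 0.004]
force: [-0.9, -0.3, -0.9]
opening: 0.0427
```

```bash
python3 -c "
from h import *
rk();shot('wrist','w28')"
```

```text
t 38.15 rack xy [ -7.8 -38. ] z 0.221 tool yaw-rack -0.08 F rack [-0.9 -0.2] -0.9 T [-0.01  0.01 -0.02] tilt [0.0026 0.0008] open 0.042671789987229876
```

View pics/w28.png

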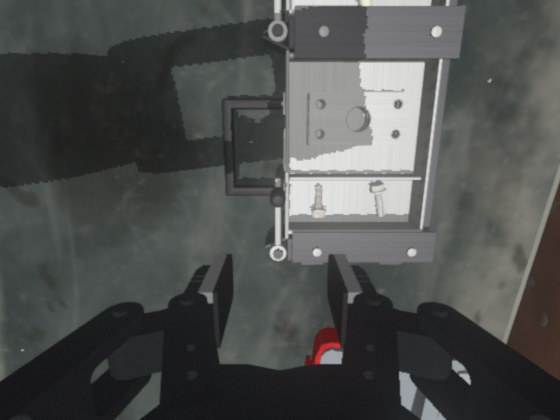

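Request:
play_rows --pt "-20 -40 0 0 0 0" --pt "-20 -40 0 0 0 0" --pt "-40 -30 0 0 0 0" --pt "-45 -20 0 0 0 0" --pt "-45 0 0 0 0 0" --pt "-45 0 0 0 0 0" --pt "-45 0 0 0 0 0" --pt "-30 0 0 0 0 0" --pt "0 0 0 0 0 0"

```text
t: 39.1
position: [0.5428, -0.0575, 0.2172]
orientation: [-2.109, -2.325, 0.004]
force: [0.5, 1.2, -0.7]
opening: 0.0424
```

```bash
python3 -c "
from h import *
rk()
im,c,o=shot('top','t29')
a=im[110:260,95:355];cv2.imwrite('pics/t29z.png',cv2.resize(a,None,fx=3,fy=3,interpolation=cv2.INTER_CUBIC))
im,c,o=shot('scene','s29')
a=im[100:220,160:320];cv2.imwrite('pics/s29z.png',cv2.resize(a,None,fx=4.5,fy=4.5,interpolation=cv2.INTER_CUBIC))"
```

```text
t 39.1 rack xy [-140.3 -331.3] z 0.2172 tool yaw-rack -0.35 F rack [0.7 1.1] -0.7 T [ 0.03 -0.04 -0.02] tilt [-0.0035 -0.0003] open 0.042392657886103274
```

View pics/t29z.png

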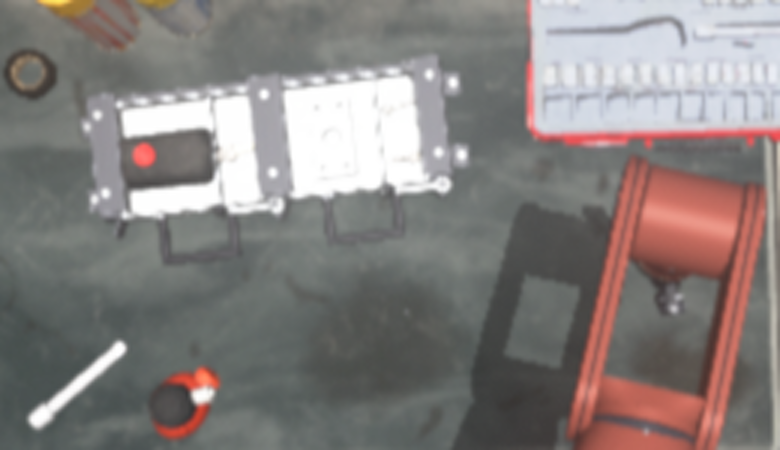

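View pics/s29z.png

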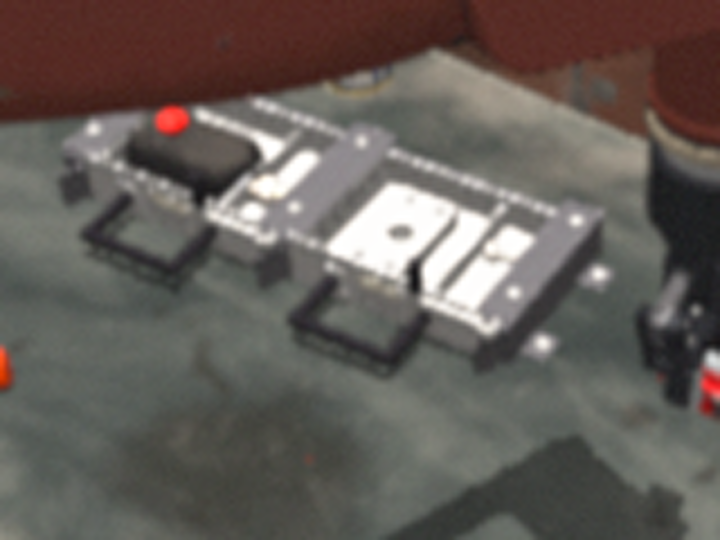

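```bash
python3 -c "
from rig import *
print(get_obs()['t'],sign_off())"
```

```text
the job is handed in; nothing more can be done
39.2 None
```

The job is done and handed in at 39.2 s. Both plates are stacked in the wide compartment of the tray, and the loaded tray is fully home in the free bay. That bay's latch is turned across its front.

**Final checks**
- **Plates:** the edges of the two plates looked level with each other in the wrist view, so the stack appears square. It was unchanged after the slide.
- **Screws and other items:** both screws are still in the narrow compartment. The clutch head, the other tray and the rest of the bench in the last top view look undisturbed. The cover casting and marker were outside the final close-ups, and the arm never came near them.
- **Tray:** it stopped against the rear stop with the handle at rack x of about -58 mm, where -57 was expected. Push force rose from about 11 N to 22 N there with no further motion. In the last top view its handle lines up with the neighbouring tray's handle.
- **Latch:** it reached about 0.005 rad and met its stop, with about 9 N and no further motion. It lies parallel to the closed latch next to it.

**Disagreements**
- The top and wrist views differed by a few millimetres and about 1° on the tray's position in front of the rack, so I corrected the aim before it entered the bay.
- The knob radius measured 60.4 to 61.9 mm against the stated 62 mm, which is within calibration error.
- While sliding the tray I pressed down on the handle with about 6 to 15 N, rising to 24 N at the stop.

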